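# Rock the walnut tub into the flap box

### The arm

A 7-joint arm with a two-finger parallel gripper is mounted at the origin on the work surface. World frame = base frame: x ahead of the robot, y to its left, z up, the work surface at z = 0. Lengths are in m, angles in rad, forces in N, time in s.
With the tool pointing down it reaches from about 0.4 to 0.85 m from the base axis. Payload 10.4 kg.
Tool frame: the origin (TCP) lies midway between the tips of the shut fingers; the grasp point (between the pads) lies 19 mm behind it; x points along the fingers, z is the direction in which the jaws open and shut, and the axes are right-handed (so a half turn about x gives the same grasp; the last joint's range is limited). The gripper opens to 87 mm and grips with 3 to 60 N. Pads are 19 mm wide; open, the fingers measure 117 mm over their backs; the gripper's body (75 mm by 190 mm) begins 51 mm behind the grasp point.
Start: joints at [-0.023, 0.332, -0.065, 1.46, 0.022, 1.35, -0.088], TCP at [0.625, 0, 0.223] pointing down, gripper open.
Joint ranges: [-2.6, 2.6], [-0.5, 2.12], [-1.47, 1.34], [0.16, 2.42], [-1.27, 4.41], [0.06, 2.06], [-2.6, 2.6]. Speed limits (rad/s): [2.22, 2.22, 2.79, 2.79, 3.14, 3.14, 3.14].

### API

Orientations are given as a unit quaternion [x, y, z, w].
In Python, from bench import read_state, camera, camera_params, close_job gives the robot as it stands.
- The arm moves only by the tool arm_command, never from a script. Its argument "targets" is a list of rows, each a list of 7 numbers: the closure in counts, from 0 (fully open) to 255 (shut), then the shift along the tool's x, y, z in mm, then the turn, a rotation vector about the tool's x, y, z in rad. A call has 1 to 10 rows; each row is the pose to reach, as a shift and turn from the pose commanded when the call began, along the tool's axes at that moment; what a row does not reach only later rows make up. A row lasts 1/10 s, in which the tool goes at most 50 mm and 8.59 degrees, less where a joint would pass 70% of its speed; a pose out of reach is approached as far as the arm can. A call with a gripper value outside its range is refused whole. The fingers move at their own pace and stop on an object; "newtons" is the grip in N (left out, the last holds). Time passes only in rows, so rows that repeat a pose let the fingers close. It gives the time, the measured TCP pose, the force and the opening at its end, in the units of the state.
- read_state(): the state, without advancing time (a new reading comes with each control period).
- camera(name): name is "scene" or "side" or "wrist"; returns the picture (480x640x3 uint8, red, green, blue); there is no depth.
- camera_params(name): a dict with "intrinsics" (3x3 intrinsics, pixels), "dist" ([k1, k2, p1, p2, k3] as OpenCV has them; the pictures are not rectified), "xyz" and "orientation" of the camera in the world; the wrist camera has in their place "mount" (4x4, takes a point from camera to tool coordinates, whose origin is the TCP and whose axes are the tool frame's). Camera axes: x right, y down, z forward; pixel columns grow to the right and rows downward; lengths in m; the calibration is good to about 2 mm. A picture is of the moment at which its call begins: read the wrist's pose just before it. camera_params takes no time and is no camera call.
- close_job(): hands the job in, once; it reports no verdict.
The state is a dict: "time": time; "joint_positions": joint angles; "joint_vel": joint speeds; "joint_torque": joint torques, N m; "ee_pos": TCP position; "eef_rot": TCP orientation; "ft_force": force on the tool from outside, world axes, zero at the start; "torque": the same for the moment, N m; "width": finger opening in m.
Only numpy, scipy, OpenCV 4.12 (cv2) and the standard library are available. Lean on these libraries where they do the work, as an engineer would, in place of code of your own. Each camera call takes 0.05 s, during which the arm holds its last target.

### The job

Lift the hinged divider flap of the low wooden box by its upright fin until it stands fully upright and stays there, then pour all five walnuts into the box's lower tier by rocking the heavy stoneware tub forward on its front base edge. The tub is too heavy to lift: keep that edge on the wooden step, where it started, then rock the tub gently back, without letting it fall, so it stands flat in its place. Leave the flap open and do not push the jar, mug or bowl about.

Things in the scene. Friction and masses are not known exactly. Their poses are not given: they have to be found in the camera images.
- step: fixed wooden step the tub stands on, 155 (x) x 150 (y) x 90 mm high; origin on the counter under its centre; its -x side is the front, next to the box
- tub: loose white stoneware scuttle-shaped tub, open on top, about 1.6 kg (1.3 to 2.0), standing on the step; origin at the centre of its underside, z up, pours towards its own -x. Foot 130 (x) x 110 (y) x 15 mm; walls 9 mm. Its centre of mass lies about 58 mm behind the front base edge and 60 mm up, so rocked past 40 to 45 degrees it would fall forward unless held
- tub_lip (a point): middle of the tub's low pouring lip, at the top of the front wall, which leans forward 40 degrees from vertical from the foot up; at (-149, 0, 115) mm in the tub's frame. That wall slopes downhill once the tub is rocked beyond 50 degrees; the walnuts run out for certain at 65 to 72 degrees
- tub_rim (a point): middle of the thickness of the tub's straight rear rim, at its top; at (110, 0, 140) mm in the tub's frame. The 9 mm wall below it, leaning 22 degrees, can be pinched with one finger inside and one outside the tub; the wall is 92 mm wide between the side walls
- tub_edge (a point): middle of the tub's front base edge, the line it is rocked on; at (-65, 0, 0) mm in the tub's frame, 90 mm above the counter; it runs along the tub's y and stands 5 to 11 mm behind the front edge of the step
- box: fixed low wooden box on the counter in front of the tub, outside 180 (x) x 160 (y) x 54 mm high, walls and floor 5 mm; origin under its centre on the counter; +x points to the step. The lower tier is the space under the flap, 170 x 150 mm
- flap (a joint): angle of the divider flap that covers the lower tier: 0 lying level (top face 48 mm above the counter), grows as it is lifted, 1.57 upright, stop at 1.7. The hinge line runs along the box's x on its +y side; the stiff hinge (about 0.12 N m) holds the 0.12 kg flap wherever it is left
- flap_fin (a point): top centre of the upright fin on the flap by which it is lifted: a wooden plate 10 mm thick (along the box's x) and 30 mm long (across the hinge), standing 38 mm above the flap. This point is 60 mm from the box's centre on its -x side; in the flap's own axes it lies 118 mm from the hinge line and 40 mm above the flap's mid-plane, and it swings with the flap
- flap_hinge (a point): point on the hinge line level with the fin: at (-60, 68, 46) mm in the box's frame
- nut0: brown walnut, a hard ball 28 mm across, 12 g, lying loose in the tub at first; origin at its centre
- nut1: brown walnut, a hard ball 28 mm across, 12 g, lying loose in the tub at first; origin at its centre
- nut2: brown walnut, a hard ball 28 mm across, 12 g, lying loose in the tub at first; origin at its centre
- nut3: brown walnut, a hard ball 28 mm across, 12 g, lying loose in the tub at first; origin at its centre
- nut4: brown walnut, a hard ball 28 mm across, 12 g, lying loose in the tub at first; origin at its centre
- jar: closed amber glass jar, 68 mm across, 110 mm high, bystander; origin under its centre
- mug: blue mug, 76 mm across, 90 mm high, bystander; origin under its centre
- bowl: steel bowl, 100 mm across, 50 mm high, bystander; origin under its centre
There are look-alikes about, which are no part of the job. Leave any red or turquoise look-alike of the box alone.

How it is judged:
On the way, in this order (a step that is already met when the one before it is completed fails the run):
1. the flap is lifted open past 1.4 rad (value of joint flap above 1.4 rad), for 0.2 s.
2. the tub is rocked more than 45 degrees with its front base edge on the step (angle between tub's own z axis and vertical above 0.785 rad and height (world z) of tub_edge between 0.075 and 0.105 m), for 0.2 s.
3. all five walnuts are in the lower tier of the box (x of nut0 in the frame of box between -0.085 and 0.085 m and y of nut0 in the frame of box between -0.075 and 0.075 m and z of nut0 in the frame of box between 0 and 0.045 m and x of nut1 in the frame of box between -0.085 and 0.085 m and y of nut1 in the frame of box between -0.075 and 0.075 m and z of nut1 in the frame of box between 0 and 0.045 m and x of nut2 in the frame of box between -0.085 and 0.085 m and y of nut2 in the frame of box between -0.075 and 0.075 m and z of nut2 in the frame of box between 0 and 0.045 m and x of nut3 in the frame of box between -0.085 and 0.085 m and y of nut3 in the frame of box between -0.075 and 0.075 m and z of nut3 in the frame of box between 0 and 0.045 m and x of nut4 in the frame of box between -0.085 and 0.085 m and y of nut4 in the frame of box between -0.075 and 0.075 m and z of nut4 in the frame of box between 0 and 0.045 m), for 0.2 s.
At the end, for the whole second after the job is handed in: all five walnuts are inside the box's walls with their centres less than 45 mm above the counter; the tub stands flat on the step (within 3.4 degrees), within 30 mm of where it started and at rest; the flap is still open past 1.3 rad (all of step 3 and angle between tub's own z axis and vertical below 0.06 rad and height (world z) of tub between 0.08 and 0.1 m and distance of tub from where it was at the start of the episode below 0.03 m and linear speed of tub below 0.02 m/s and value of joint flap above 1.3 rad); the robot touches nothing.
It fails at once if the tub is lifted: its front base edge rises more than 15 mm off the step (height (world z) of tub_edge above 0.105 m).
It fails at once if the tub is let fall: it turns faster than 3 rad/s (angular speed of tub above 3 rad/s).
It fails at once if the jar is pushed more than 30 mm (distance of jar from where it was at the start of the episode above 0.03 m).
It fails at once if the mug is pushed more than 30 mm (distance of mug from where it was at the start of the episode above 0.03 m).
It fails at once if the bowl is pushed more than 30 mm (distance of bowl from where it was at the start of the episode above 0.03 m).
It also fails if it takes over 72 s, if anything falls off the work surface, if the arm or the gripper's body presses on something with over 40 N, if the wrist force passes 120 N, or if a joint passes its speed limit or range.

## Working session

There is one attempt and no reset: what is moved stays moved. The work goes in short steps, Python scripts to look and compute and a tool call to move; the robot and the scene stay as the last step left them, time stands still between calls to the robot, and variables do not carry over. Pictures are saved under pics/ and viewed, and the job is handed in when it is done.

Besides the shell and the picture viewer there is one more tool, called after "Request:" by a JSON object that holds its "method" and its "body", one argument or row to a line. arm_command: Moves the arm, as the interface text tells. Its arguments: {"type":"object","properties":{"targets":{"type":"array"},"newtons":{"type":"number"}},"required":["targets"]}

```bash
mkdir -p pics; ls; python3 - <<'E'
from bench import *
import cv2
s=read_state();print(s)
for n in ["scene","side","wrist"]:
    p=camera_params(n);print(n,p)
    cv2.imwrite(f"pics/{n}0.png",camera(n)[:,:,::-1])
E
```

```text
pics
{'time': 0.0, 'joint_positions': array([-0.02257198,  0.33284284, -0.06467278,  1.46095012,  0.02158469,
        1.34992556, -0.0885342 ]), 'joint_vel': array([ 0.00123872,  0.00061644, -0.00087203,  0.00012391,  0.00028702,
        0.00107736, -0.00092636]), 'joint_torque': array([-1.20520472e-04, -6.23245955e+01,  2.44190963e-02, -3.89891267e+01,
       -6.13984605e-02,  3.97891912e-02,  1.87085252e-04]), 'ee_pos': array([ 6.24599700e-01, -3.57446963e-05,  2.21767809e-01]), 'eef_rot': array([ 2.65810100e-06,  7.07612115e-01, -4.69450480e-05,  7.06601084e-01]), 'ft_force': array([ 0.17632865,  0.43574463, -0.76035889]), 'torque': array([-0.00446595,  0.03118009, -0.00956915]), 'width': 0.08690614446538845}
scene {'intrinsics': array([[549.05896666,   0.        , 315.90263296],
       [  0.        , 549.05896666, 233.17078259],
       [  0.        ,   0.        ,   1.        ]]), 'dist': array([-0.04517278,  0.        ,  0.        ,  0.        ,  0.        ]), 'xyz': array([1.08140068, 0.70906273, 1.18704232]), 'orientation': array([ 0.32133578,  0.88525685, -0.3168743 , -0.1124
[... 299 characters left out ...]
  1.16398243]), 'orientation': array([ 0.93175901, -0.09770161,  0.02634121, -0.34869138])}
wrist {'intrinsics': array([[425.91981727,   0.        , 317.09993282],
       [  0.        , 425.91981727, 243.80371558],
       [  0.        ,   0.        ,   1.        ]]), 'dist': array([-0.03188004,  0.        ,  0.        ,  0.        ,  0.        ]), 'mount': array([[ 1.01665903e-04, -2.50644710e-01,  9.68079139e-01,
        -1.62113578e-01],
       [-2.72513221e-04, -9.68079115e-01, -2.50644675e-01,
         6.66112159e-02],
       [ 9.99999958e-01, -2.38332347e-04, -1.66724634e-04,
        -1.05005779e-03],
       [ 0.00000000e+00,  0.00000000e+00,  0.00000000e+00,
         1.00000000e+00]])}
```

View pics/scene0.png

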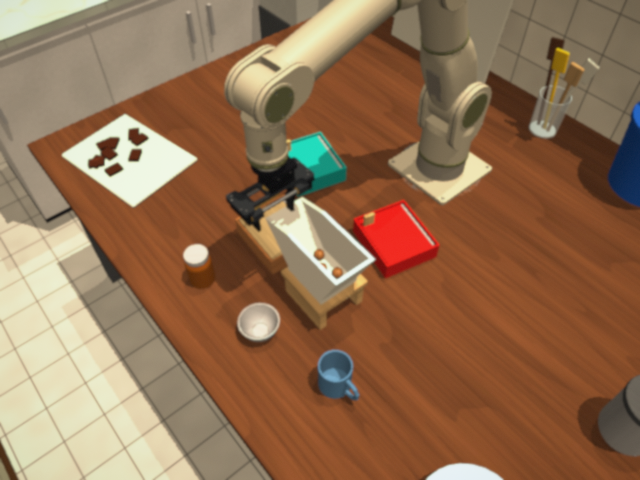

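View pics/side0.png

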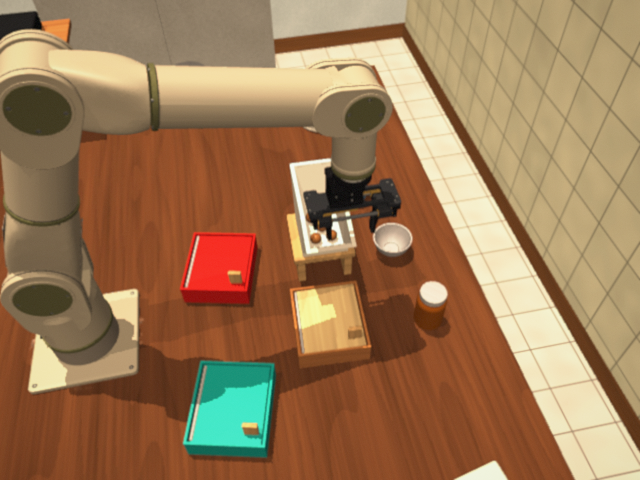

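View pics/wrist0.png

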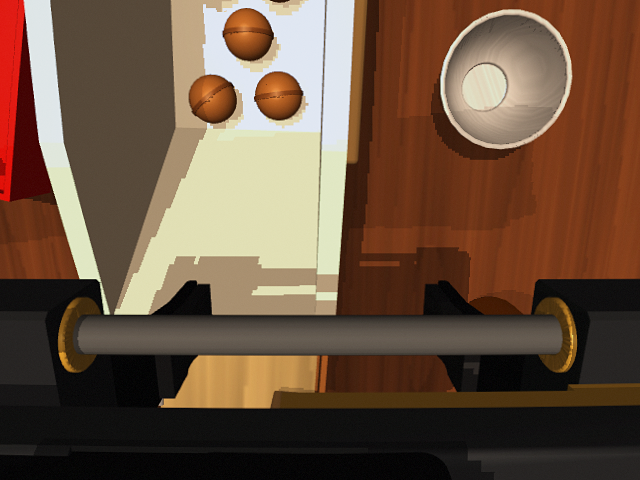

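The scene view shows the tub on its step, facing the wooden box, with the bowl, jar and mug off to one side. In the side view the wooden box is at about (330,322), with its fin at (355,328). I'll zoom in on both.

```bash
python3 - <<'E'
import cv2
a=cv2.imread("pics/side0.png")[150:380,270:450];cv2.imwrite("pics/side0c.png",cv2.resize(a,None,fx=2.6,fy=2.6,interpolation=cv2.INTER_CUBIC))
a=cv2.imread("pics/scene0.png")[180:330,220:400];cv2.imwrite("pics/scene0c.png",cv2.resize(a,None,fx=4,fy=4,interpolation=cv2.INTER_CUBIC))
E
```

```text
(no output)
```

View pics/side0c.png

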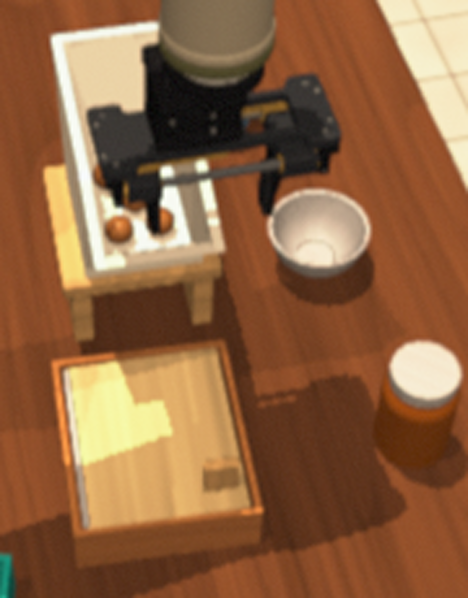

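View pics/scene0c.png

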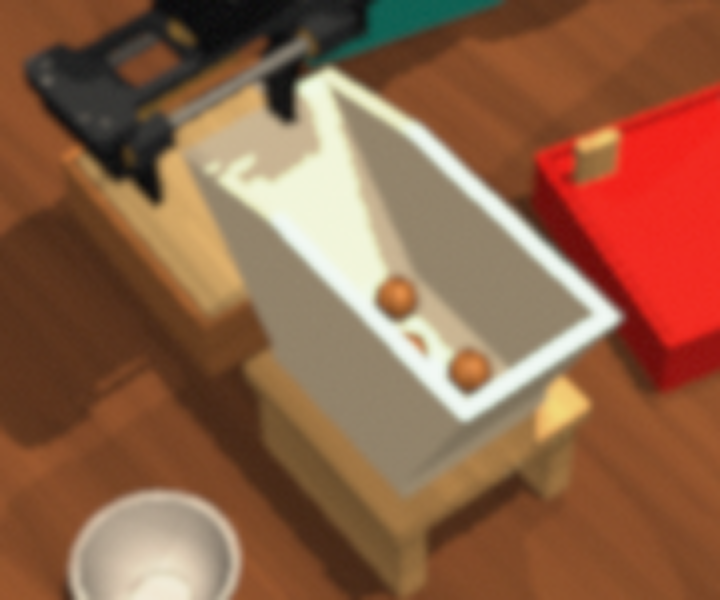

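```bash
cat > h.py <<'E'
import numpy as np, cv2
from scipy.spatial.transform import Rotation as R
from bench import *
def cam(n,st=None):
    p=camera_params(n)
    if n=="wrist":
        M=np.array(p["mount"]);T=np.eye(4);T[:3,:3]=R.from_quat(st["eef_rot"]).as_matrix();T[:3,3]=st["ee_pos"];M=T@M
        return p,M[:3,:3],M[:3,3]
    return p,R.from_quat(p["orientation"]).as_matrix(),np.array(p["xyz"])
def ray(n,uv,z,st=None):
    p,Rm,o=cam(n,st)
    q=cv2.undistortPoints(np.array(uv,float).reshape(-1,1,2),p["intrinsics"],p["dist"]).reshape(-1,2)
    d=np.c_[q,np.ones(len(q))]@Rm.T
    t=(np.asarray(z)-o[2])/d[:,2]
    return o+d*t[:,None]
def proj(n,P,st=None):
    p,Rm,o=cam(n,st)
    return cv2.projectPoints((np.atleast_2d(P)-o)@Rm,np.zeros(3),np.zeros(3),p["intrinsics"],p["dist"])[0].reshape(-1,2)
def shot(n,name):
    st=read_state();im=camera(n)[:,:,::-1];cv2.imwrite(f"pics/{name}.png",im);return st,im
E
python3 - <<'E'
from h import *
np.set_printoptions(precision=4,suppress=True)
f=lambda L,s,o:np.array(L)/s+o
b=ray("side",f([(53,358),(225,342),(262,512),(75,537)],2.6,[270,150]),.054);print(b,b.mean(0))
print([np.linalg.norm(b[i]-b[i-3]) for i in range(4)])
print("fin",ray("side",f([(221,463)],2.6,[270,150]),.086))
t=ray("scene",f([(620,316),(465,420)],4,[220,180]),.23);print("rear rim corners",t,np.linalg.norm(t[0]-t[1]),t.mean(0))
t=ray("side",f([(52,36),(95,270),(222,250)],2.6,[270,150]),[.23,.205,.205]);print("side rim",t)
t=ray("scene",f([(330,70),(188,150)],4,[220,180]),.205);print("lip",t,t.mean(0))
t=ray("side",f([(60,288),(218,273)],2.6,[270,150]),[.09,.09]);print("step front",t)
E
```

```text
[[ 0.4826  0.005   0.054 ]
 [ 0.6408 -0.0112  0.054 ]
 [ 0.6281 -0.1892  0.054 ]
 [ 0.4698 -0.1791  0.054 ]] [ 0.5553 -0.0936  0.054 ]
[np.float64(0.1589885812695762), np.float64(0.17851492688350723), np.float64(0.15869828290881666), np.float64(0.18456211711688839)]
fin [[ 0.6003 -0.1545  0.086 ]]
rear rim corners [[0.5314 0.2427 0.23  ]
 [0.6403 0.2396 0.23  ]] 0.10894401062738482 [0.5859 0.2411 0.23  ]
side rim [[ 0.5323  0.2419  0.23  ]
 [ 0.5219 -0.0225  0.205 ]
 [ 0.63   -0.0243  0.205 ]]
lip [[ 0.5232 -0.0187  0.205 ]
 [ 0.6282 -0.0225  0.205 ]] [ 0.5757 -0.0206  0.205 ]
step front [[0.4998 0.0556 0.09  ]
 [0.6461 0.0415 0.09  ]]
```

The side and scene views agree to within a few mm: the box measures about 159 x 181 mm, the fin is within 3 mm of where the drawing puts it, and the tub is about 262 mm from lip to rim. I'll move over the fin with the jaws turned along the box's x.

Request:
{"method": "arm_command", "body": {
  "targets": [
    [0,-30,-20,0,0,0,0],
    [0,-30,-80,-24,0.15,0,0],
    [0,-30,-156,-24,0.4,0,0],
    [0,-30,-156,-24,0.7,0,0],
    [0,-30,-156,-24,1.0,0,0],
    [0,-10,-156,-24,1.2,0,0],
    [0,10,-156,-24,1.35,0,0],
    [0,20,-156,-24,1.5,0,0],
    [0,30,-156,-24,1.646,0,0],
    [0,30,-156,-24,1.646,0,0]
  ]
}}

```text
time: 1.15
ee_pos: [0.6001, -0.1557, 0.1906]
eef_rot: [0.443, 0.552, -0.444, 0.55]
ft_force: [0.3, -0.6, -0.6]
width: 0.0873
```

```bash
python3 - <<'E'
from h import *
np.set_printoptions(precision=4,suppress=True)
st,im=shot("wrist","w1");st2,im2=shot("side","s1")
print(st["ee_pos"],st["joint_positions"],st["ft_force"],R.from_quat(st["eef_rot"]).as_matrix())
P=[0.6005,-.156,.086];print(proj("wrist",P,st),proj("side",P))
E
```

```text
[ 0.6001 -0.1557  0.1906] [ 0.0318  0.3396  0.188   1.5274 -0.0648  1.2836 -1.1283] [ 0.2754 -0.569  -0.5829] [[-0.003   0.977   0.213 ]
 [ 0.0005  0.213  -0.9771]
 [-1.     -0.0028 -0.0011]]
[[315.7741 239.4646]] [[355.2514 328.6418]]
```

View pics/w1.png

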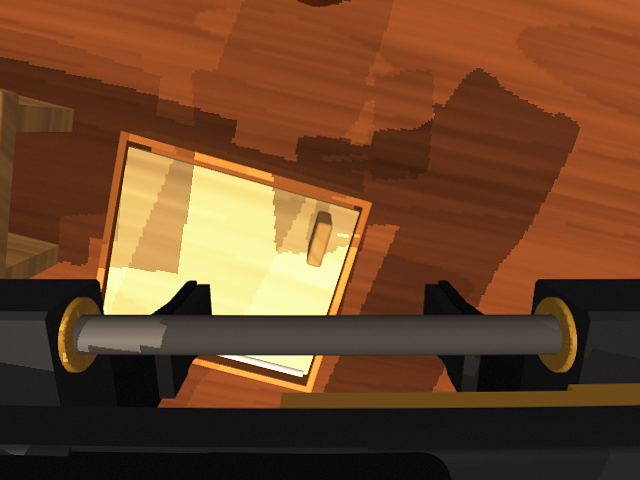

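View pics/s1.png

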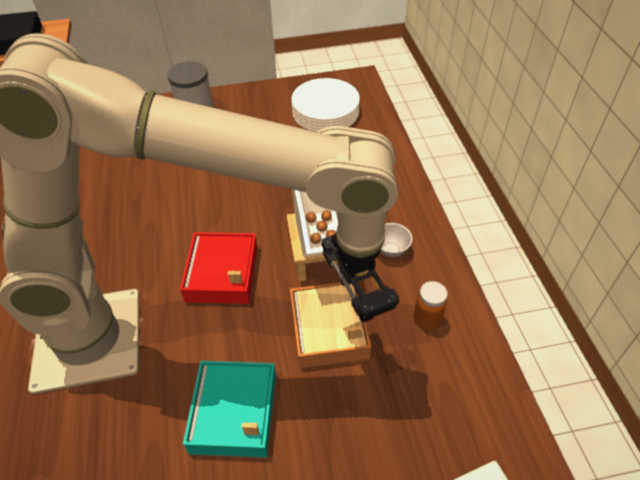

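The fin shows at (320,238) in the wrist view, against a projected (316,239), so it matches. I'll finish the turn and descend.

Request:
{"method": "arm_command", "body": {
  "targets": [
    [60,0,0,0,0.14,0,0],
    [120,20,0,0,0.29,0,0],
    [130,60,0,0,0.29,0,0],
    [130,90,0,0,0.29,0,0],
    [130,95,0,0,0.29,0,0],
    [130,95,0,0,0.29,0,0]
  ],
  "newtons": 20
}}

```text
time: 1.85
ee_pos: [0.6008, -0.1559, 0.0975]
eef_rot: [-0.516, -0.483, 0.517, -0.483]
ft_force: [0.1, -0.5, 0.8]
width: 0.0477
```

```bash
python3 - <<'E'
from h import *
np.set_printoptions(precision=4,suppress=True)
st,im=shot("wrist","w2");st2,im2=shot("side","s2")
print(st["ee_pos"],st["width"],st["joint_positions"],st["ft_force"],R.from_quat(st["eef_rot"]).as_matrix())
a=im2[240:400,260:420];cv2.imwrite("pics/s2c.png",cv2.resize(a,None,fx=3.5,fy=3.5,interpolation=cv2.INTER_CUBIC))
P=[0.6005,-.156,.086];print(proj("wrist",P,st),proj("wrist",[st["ee_pos"]],st))
E
```

```text
[ 0.6008 -0.1559  0.0975] 0.04771979936605692 [ 0.0102  0.4193  0.2158  1.6291 -0.0977  1.1049 -1.3854] [ 0.0929 -0.5307  0.8304] [[-0.0011  0.9978 -0.0665]
 [ 0.0002 -0.0665 -0.9978]
 [-1.     -0.0011 -0.0001]]
[[313.4535 294.1395]] [[313.0067 303.7789]]
```

View pics/w2.png

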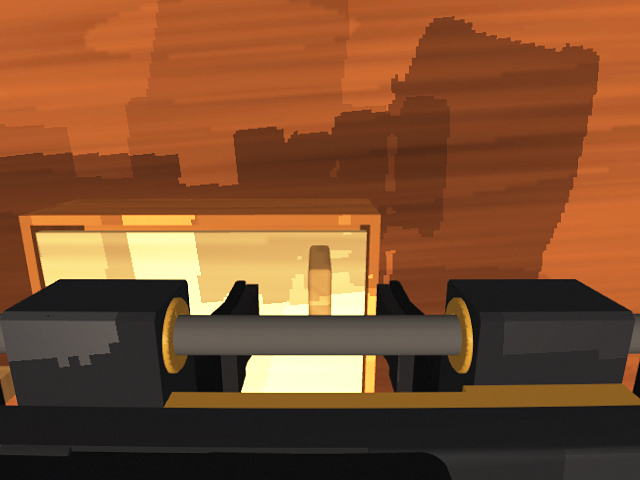

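View pics/s2c.png

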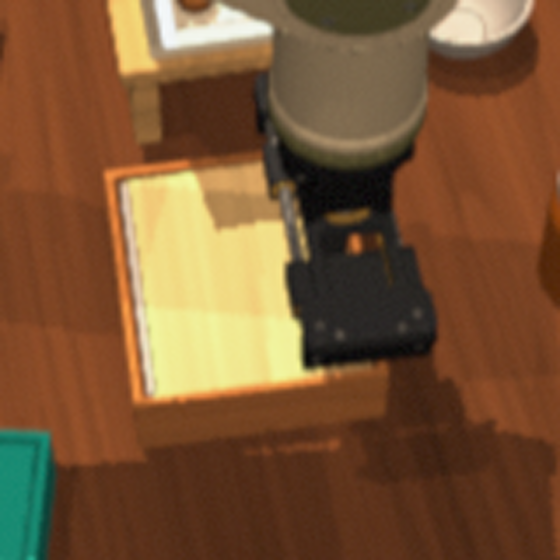

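```bash
python3 - <<'E'
from h import *
st=read_state()
for P in ([.6157,-.157,.086],[.6157,-.157,.048]):print(proj("wrist",P,st))
print(ray("wrist",[(319,270),(319,246)],[.086,.048],st))
E
```

```text
[[312.73178465 262.34788649]]
[[313.45725753 241.01589319]]
[[ 0.61206363 -0.15946425  0.086     ]
 [ 0.61284497 -0.15968312  0.048     ]]
```

Request:
{"method": "arm_command", "body": {
  "targets": [
    [130,20,-2,1.5,0,0,0],
    [150,38,-2,1.5,0,0,0],
    [200,38,-2,1.5,0,0,0],
    [255,38,-2,1.5,0,0,0],
    [255,38,-2,1.5,0,0,0],
    [255,38,-2,1.5,0,0,0],
    [255,38,-2,1.5,0,0,0],
    [255,38,-2,1.5,0,0,0]
  ],
  "newtons": 20
}}

```text
time: 2.75
ee_pos: [0.5999, -0.157, 0.0604]
eef_rot: [0.517, 0.482, -0.516, 0.483]
ft_force: [3.1, 1.4, 2.4]
width: 0.0099
```

```bash
python3 - <<'E'
from h import *
np.set_printoptions(precision=4,suppress=True)
st=read_state()
print(st["ee_pos"],st["width"],st["ft_force"],R.from_quat(st["eef_rot"]).as_matrix())
# arc: pad centre initially, about hinge; tool frame comps x=-z, y~+x'(radial), tilt about tool z
Rt=R.from_quat(st["eef_rot"]).as_matrix()
ex=-np.array([np.cos(np.radians(85.8)),np.sin(np.radians(85.8)),0])  # box -x
u=np.array([np.sin(np.radians(85.8)),-np.cos(np.radians(85.8)),0]) # away from hinge
hinge=np.array([.5553,-.0936,.046])+(-.060)*(-ex)-.068*u
pad=st["ee_pos"]-Rt[:,0]*.019
d=pad-hinge; r=d@u; h=d[2]; print("r,h",r,h,hinge,d@ex)
for a in range(0,101,5):
  th=np.radians(a); tl=np.radians(min(a,90)*.25)
  p=pad+u*(r*np.cos(th)-h*np.sin(th)-r)+np.array([0,0,r*np.sin(th)+h*np.cos(th)-h])
  # tilt: tool x rotates toward +u (outward) : tool x=-z -> -z cos + u sin ; tool y=u => +rot about tool z
  xt=np.array([0,0,-1])*np.cos(tl)+u*np.sin(tl)
  tcp=p+xt*.019
  print(a,np.round(Rt.T@(tcp-st["ee_pos"])*1000,1),round(tl,3))
E
```

```text
[ 0.5999 -0.157   0.0604] 0.00994630596236769 [3.0867 1.3702 2.3667] [[ 0.0021  0.9976 -0.0685]
 [ 0.0002 -0.0685 -0.9977]
 [-1.      0.002  -0.0003]]
r,h 0.11704856056394289 0.03342796615798095 [ 0.4831 -0.1485  0.046 ] -7.305845805001173e-05
0 [-0. -0.  0.] 0.0
5 [-10.1  -3.   -0. ] 0.022
10 [-19.8  -6.8  -0. ] 0.044
15 [-29.2 -11.4  -0.1] 0.065
20 [-38.1 -16.8  -0.1] 0.087
25 [-46.5 -23.   -0.1] 0.109
30 [-54.3 -29.8  -0.2] 0.131
35 [-61.4 -37.4  -0.2] 0.153
40 [-67.8 -45.5  -0.2] 0.175
45 [-73.5 -54.1  -0.3] 0.196
50 [-78.3 -63.2  -0.3] 0.218
55 [-82.3 -72.6  -0.4] 0.24
60 [-85.5 -82.4  -0.4] 0.262
65 [-87.7 -92.4  -0.5] 0.284
70 [ -89.1 -102.6   -0.5] 0.305
75 [ -89.5 -112.8   -0.6] 0.327
80 [ -89.  -123.    -0.6] 0.349
85 [ -87.7 -133.1   -0.7] 0.371
90 [ -85.4 -143.1   -0.7] 0.393
95 [ -82.  -153.2   -0.7] 0.393
100 [ -77.8 -162.9   -0.8] 0.393
```

The grip is on the fin (9.9 mm opening), and radius and height match the drawing (117/33 against 118/33). Now swinging the flap along its arc.

Request:
{"method": "arm_command", "body": {
  "targets": [
    [255,-10,-3,0,0,0,0.022],
    [255,-20,-7,0,0,0,0.044],
    [255,-29,-11.5,0,0,0,0.065],
    [255,-38,-17,0,0,0,0.087],
    [255,-46.5,-23,0,0,0,0.109],
    [255,-54,-30,0,0,0,0.131],
    [255,-61.5,-37.5,0,0,0,0.153],
    [255,-68,-45.5,0,0,0,0.175],
    [255,-73.5,-54,0,0,0,0.196],
    [255,-73.5,-54,0,0,0,0.196]
  ]
}}

```text
time: 3.75
ee_pos: [0.5453, -0.1534, 0.1345]
eef_rot: [0.563, 0.429, -0.466, 0.531]
ft_force: [3.2, 1.4, 3.6]
width: 0.0095
```

```bash
cat > arc.py <<'E'
from h import *
np.set_printoptions(precision=4,suppress=True)
st,im=shot("side","s3");
print(st["ee_pos"],st["width"],st["joint_positions"],st["ft_force"])
Rt=R.from_quat(st["eef_rot"]).as_matrix()
u=np.array([np.sin(np.radians(85.8)),-np.cos(np.radians(85.8)),0])
hinge=np.array([.4831,-.1485,.046]); r,h=.117,.0334
pad=st["ee_pos"]-Rt[:,0]*.019; d=pad-hinge
print("radius",np.hypot(d@u,d[2]),np.hypot(r,h),"flap angle",np.degrees(np.arctan2(d[2],d@u)-np.arctan2(h,r)),"tilt",np.degrees(np.arcsin(Rt[:,0]@u)))
th0=None
for a in range(45,101,5):
  th=np.radians(a); tl=np.radians(min(a,90)*.25)
  p=hinge+u*(r*np.cos(th)-h*np.sin(th))+np.array([0,0,r*np.sin(th)+h*np.cos(th)])
  tcp=p+(np.array([0,0,-1])*np.cos(tl)+u*np.sin(tl))*.019
  e=tcp-st["ee_pos"]; e-= (e@np.array([u[1],-u[0],0]))*np.array([u[1],-u[0],0])
  print(a,np.round(Rt.T@e*1000,1),round(tl-np.arcsin(Rt[:,0]@u),3))
E
python3 arc.py
```

```text
[ 0.5453 -0.1534  0.1345] 0.00953384173287657 [ 0.0109  0.1298  0.2155  1.9194 -0.0744  0.8996 -1.3775] [3.2156 1.3646 3.6353]
radius 0.12214889383819223 0.12167399064713873 flap angle 45.37152523410892 tilt 11.415566777075036
45 [0.9 0.2 0. ] -0.003
50 [-5.7 -7.7 -0. ] 0.019
55 [-11.5 -16.2  -0.1] 0.041
60 [-16.5 -25.2  -0.1] 0.063
65 [-20.6 -34.5  -0.2] 0.084
70 [-23.9 -44.2  -0.2] 0.106
75 [-26.4 -54.1  -0.3] 0.128
80 [-27.9 -64.2  -0.3] 0.15
85 [-28.5 -74.4  -0.3] 0.172
90 [-28.2 -84.6  -0.4] 0.193
95 [-26.9 -95.2  -0.4] 0.193
100 [ -24.7 -105.5   -0.5] 0.193
```

View pics/s3.png

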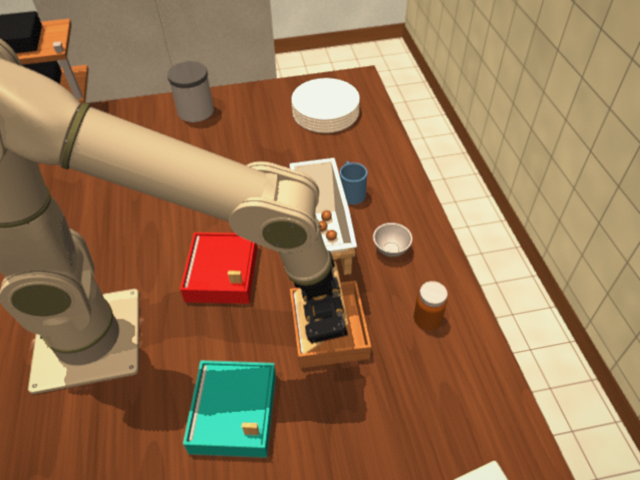

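The flap is half open, and the box interior shows to the right of the gripper at (350,320). Continuing to about 95°.

Request:
{"method": "arm_command", "body": {
  "targets": [
    [255,-6,-8,0,0,0,0.02],
    [255,-11.5,-16,0,0,0,0.04],
    [255,-16.5,-25,0,0,0,0.06],
    [255,-21,-34.5,0,0,0,0.08],
    [255,-24,-44,0,0,0,0.1],
    [255,-26.5,-54,0,0,0,0.13],
    [255,-28,-64,0,0,0,0.15],
    [255,-28.5,-74.5,0,0,0,0.17],
    [255,-28,-85,0,0,0,0.19],
    [255,-27,-95,0,0,0,0.19]
  ]
}}

```text
time: 4.8
ee_pos: [0.4474, -0.147, 0.1418]
eef_rot: [0.6, 0.374, -0.414, 0.573]
ft_force: [2.7, 1.3, 0.0]
width: 0.01
```

```bash
sed -i 's/"s3"/"s4"/' arc.py; python3 arc.py | head -3
```

```text
[ 0.4474 -0.147   0.1418] 0.009979267301759792 [ 0.0434 -0.23    0.2129  2.2764 -0.0362  0.7088 -1.3569] [2.6926 1.3259 0.0298]
radius 0.12123132438860813 0.12167399064713873 flap angle 94.77517395794865 tilt 22.242696797303783
45 [44.8 88.1  0.4] -0.192
```

View pics/s4.png

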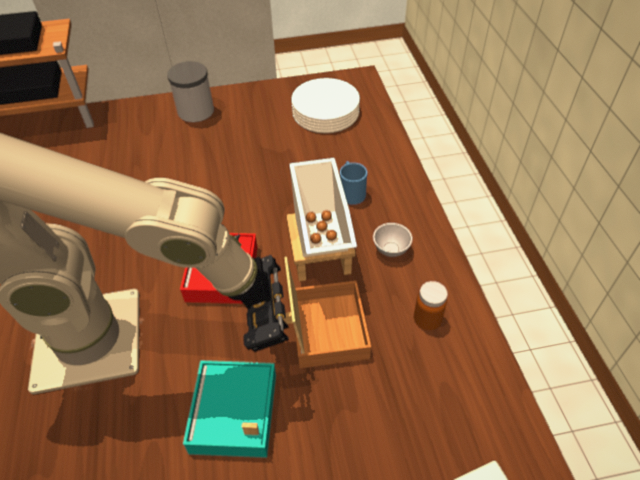

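The flap now stands upright, with the box open below it at (330,320). I'll release it and back off upward.

Request:
{"method": "arm_command", "body": {
  "targets": [
    [120,0,0,0,0,0,0],
    [100,0,0,0,0,0,0],
    [100,0,0,0,0,0,0],
    [100,-15,0,0,0,0,0],
    [100,-35,2,0,0,0,0],
    [100,-75,15,0,0,0,0],
    [100,-120,35,0,0,0,0],
    [100,-160,50,0,0,0,0],
    [100,-190,65,0,0,0,0],
    [100,-190,65,0,0,0,0]
  ]
}}

```text
time: 5.85
ee_pos: [0.4374, -0.1465, 0.3465]
eef_rot: [0.601, 0.372, -0.413, 0.574]
ft_force: [0.8, -0.5, 0.3]
width: 0.0528
```

```bash
python3 - <<'E'
from h import *
np.set_printoptions(precision=4,suppress=True)
st,im=shot("side","s5");st2,im2=shot("scene","c5")
print(st["ee_pos"],st["width"],st["joint_positions"],st["ft_force"])
a=im[140:360,270:450];cv2.imwrite("pics/s5c.png",cv2.resize(a,None,fx=2.7,fy=2.7,interpolation=cv2.INTER_CUBIC))
a=im2[180:330,220:400];cv2.imwrite("pics/c5c.png",cv2.resize(a,None,fx=4,fy=4,interpolation=cv2.INTER_CUBIC))
E
```

```text
[ 0.4374 -0.1465  0.3465] 0.05280702708692476 [ 0.0648 -0.3885  0.1584  1.9556  0.0021  1.1815 -1.417 ] [ 0.7841 -0.4773  0.2947]
```

View pics/s5c.png

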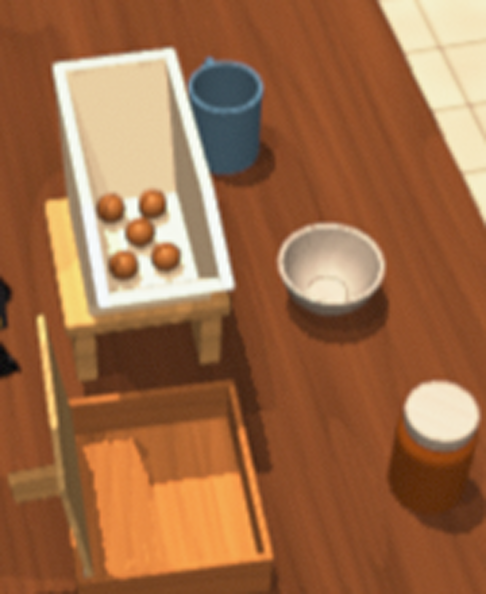

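View pics/c5c.png

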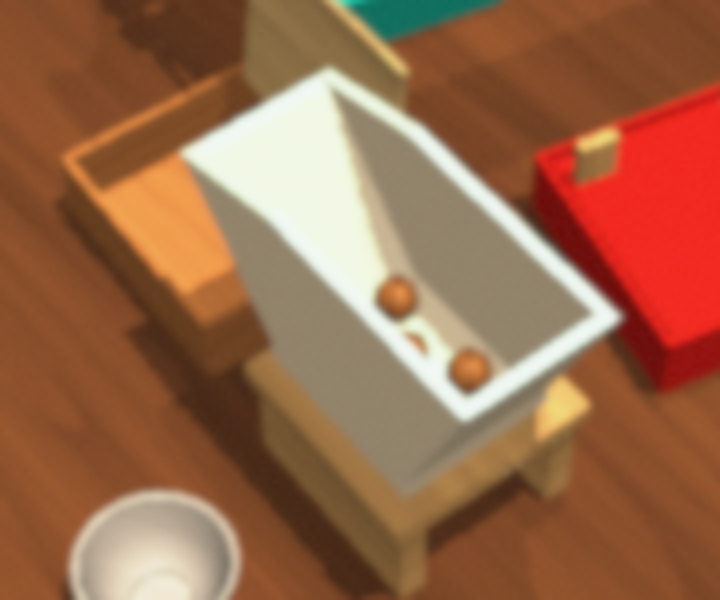

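The flap stays up on its own and the tub is now in clear view: rear rim at (54..175, 57) and lip at (97..232, 300) in the side crop. Measuring the tub again from both views.

```bash
python3 - <<'E'
from h import *
np.set_printoptions(precision=4,suppress=True)
f=lambda L,s,o:np.array(L)/s+o
z=[.23,.23,.205,.205]
A=ray("side",f([(54,65),(175,50),(232,288),(97,310)],2.7,[270,140]),z)
B=ray("scene",f([(622,316),(465,420),(183,150),(328,68)],4,[220,180]),z)
for T in (A,B):
  print(T); r=(T[0]+T[1])/2; l=(T[2]+T[3])/2; d=r-l; L=np.hypot(*d[:2]); print("len",L,"widths",np.linalg.norm(T[0]-T[1]),np.linalg.norm(T[2]-T[3]),"yaw",np.degrees(np.arctan2(d[1],d[0])),"rim mid",r-d/L*.005,"origin from lip",(l+d/L*.152)[:2],"from rim",(r-d/L*.115)[:2])
  print("rear edge yaw",np.degrees(np.arctan2(*(T[1]-T[0])[[1,0]]))+90,"front",np.degrees(np.arctan2(*(T[2]-T[3])[[1,0]]))+90)
E
```

```text
[[ 0.5321  0.2411  0.23  ]
 [ 0.6425  0.2367  0.23  ]
 [ 0.6308 -0.0259  0.205 ]
 [ 0.5201 -0.0248  0.205 ]]
len 0.2645442688467767 widths 0.11047580736626338 0.11071971083047472 yaw 87.43374324339804 rim mid [0.5871 0.2339 0.2295] origin from lip [0.5823 0.1265] from rim [0.5822 0.124 ]
rear edge yaw 87.70487732369408 front 89.42731825704493
[[ 0.5306  0.2434  0.23  ]
 [ 0.6403  0.2396  0.23  ]
 [ 0.6305 -0.0244  0.205 ]
 [ 0.5231 -0.0207  0.205 ]]
len 0.2641933563838006 widths 0.10979613262873247 0.10744520836004129 yaw 88.12397871533443 rim mid [0.5853 0.2365 0.2295] origin from lip [0.5818 0.1294] from rim [0.5817 0.1266]
rear edge yaw 88.03215138874599 front 88.05492277754028
```

```bash
cat > tub.py <<'E'
from h import *
np.set_printoptions(precision=4,suppress=True)
YAW=np.radians(87.9); tx=np.array([np.cos(YAW),np.sin(YAW),0]); ez=np.array([0,0,1.])
ty=np.cross(ez,tx)
RIM=np.array([.5862,.2355,.230]); EDGE=np.array([.5796,.0615,.090])
a22=np.radians(22)
def grasp(depth, tilt=a22):   # depth of TCP below rim along wall
    X=-np.sin(tilt)*tx-np.cos(tilt)*ez; Z=-np.cos(tilt)*tx+np.sin(tilt)*ez; Y=np.cross(Z,X)
    w=-np.sin(a22)*tx-np.cos(a22)*ez
    return RIM+w*depth, np.c_[X,Y,Z]
def rel(st,p,Rm):
    R0=R.from_quat(st["eef_rot"]).as_matrix()
    return np.round(np.r_[R0.T@(p-st["ee_pos"])*1000, R.from_matrix(R0.T@Rm).as_rotvec()],3)
E
python3 - <<'E'
from tub import *
st=read_state()
for d in (-.1,-.04,.034):
  p,Rm=grasp(d);print(d,p,rel(st,p,Rm))
p,Rm=grasp(-.15)
print(rel(st,np.array([.5,0,.36]),Rm),rel(st,np.array([.55,.12,.38]),Rm))
E
```

```text
-0.1 [0.5876 0.2729 0.3227] [  63.3    106.476 -428.591   -0.106   -0.373   -0.375]
-0.04 [0.5867 0.2505 0.2671] [ 115.12    86.221 -406.133   -0.106   -0.373   -0.375]
0.034 [0.5857 0.2228 0.1985] [ 179.032   61.239 -378.435   -0.106   -0.373   -0.375]
[   3.023   57.056 -150.244   -0.106   -0.373   -0.375] [   0.124  103.105 -273.415   -0.106   -0.373   -0.375]
```

Request:
{"method": "arm_command", "body": {
  "targets": [
    [100,0,10,-30,0,0,-0.05],
    [100,-10,25,-75,-0.01,-0.04,-0.15],
    [100,-15,45,-120,-0.03,-0.1,-0.25],
    [100,-20,65,-165,-0.05,-0.17,-0.33],
    [100,-20,80,-210,-0.07,-0.24,-0.36],
    [100,-10,95,-255,-0.09,-0.32,-0.37],
    [100,0,102,-300,-0.106,-0.373,-0.375],
    [100,20,105,-345,-0.106,-0.373,-0.375],
    [100,45,106,-390,-0.106,-0.373,-0.375],
    [100,63,106,-428,-0.106,-0.373,-0.375]
  ]
}}

```text
time: 6.95
ee_pos: [0.5866, 0.2744, 0.3189]
eef_rot: [-0.4, -0.389, 0.598, -0.576]
ft_force: [1.3, -0.1, 0.5]
width: 0.0527
```

```bash
python3 - <<'E'
from tub import *
st,im=shot("wrist","w6");st2,im2=shot("scene","c6")
print(st["ee_pos"],st["width"],st["joint_positions"],st["ft_force"])
for d in (-.1,-.04,.034):
  p,Rm=grasp(d);print(d,p,rel(st,p,Rm))
print(proj("wrist",[RIM,RIM-.046*ty,RIM+.046*ty],st))
E
```

```text
[0.5866 0.2744 0.3189] 0.05269064232311093 [-0.4729  0.5537 -0.333   1.0234  0.4507  1.8629 -2.3177] [ 1.2702 -0.0652  0.5107]
-0.1 [0.5876 0.2729 0.3227] [-2.967  0.989  2.732  0.003  0.003  0.003]
-0.04 [0.5867 0.2505 0.2671] [57.032  1.182  2.55   0.003  0.003  0.003]
0.034 [0.5857 0.2228 0.1985] [131.032   1.419   2.325   0.003   0.003   0.003]
[[318.6242 242.131 ]
 [318.8753 167.8483]
 [318.3916 310.1972]]
```

View pics/w6.png

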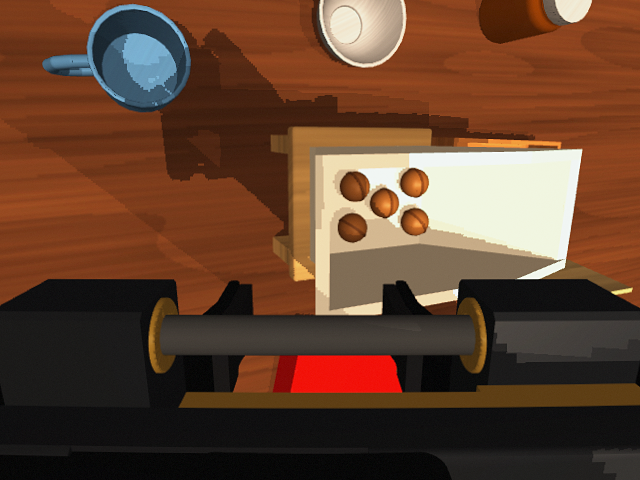

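View pics/c6.png

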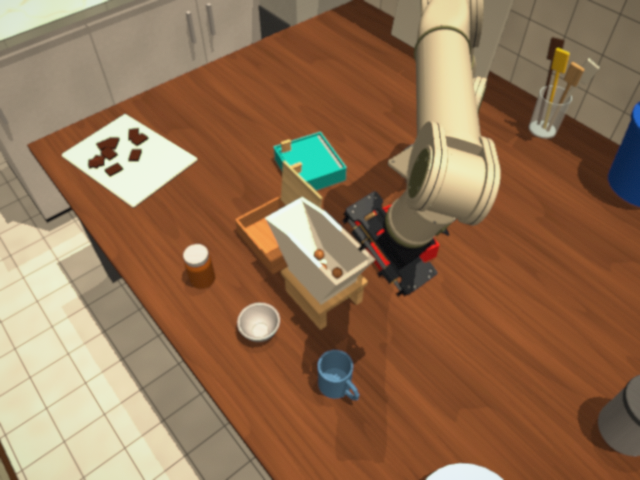

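The wrist view has the rear rim at column ~317, against a predicted 318.6, centred between the fingers. Before gripping I'll rehearse the rocked-end pose 80 mm higher, in free air, to check the joint limits.

```bash
cat >> tub.py <<'E'
def rock(p,Rm,deg,piv=None):
    piv=EDGE if piv is None else piv
    Q=R.from_rotvec(-np.radians(deg)*ty).as_matrix()
    return piv+Q@(p-piv), Q@Rm
E
python3 - <<'E'
from tub import *
st=read_state()
g=grasp(.034)
for a in (0,20,35,50,60,70):
  p,Rm=rock(*g,a); print(a,p,"X",Rm[:,0],rel(st,p+[0,0,.08+.04*(a<60)],Rm))
E
```

```text
0 [0.5857 0.2228 0.1985] X [-0.0137 -0.3744 -0.9272] [17.186  2.409 52.175  0.011  0.004  0.007]
20 [0.584  0.176  0.2471] X [-0.0013 -0.0349 -0.9994] [-10.107   1.511 113.941   0.01    0.353   0.009]
35 [0.5824 0.1314 0.2714] X [ 0.0082  0.2248 -0.9744] [-15.711   0.901 164.39    0.009   0.615   0.011]
50 [0.5806 0.0821 0.2834] X [ 0.0172  0.4692 -0.8829] [ -8.066   0.391 214.572   0.007   0.877   0.012]
60 [0.5793 0.0483 0.284 ] X [ 0.0226  0.6152 -0.788 ] [ 41.19    0.568 231.036   0.006   1.052   0.013]
70 [0.5781 0.0148 0.2788] X [ 0.0272  0.7426 -0.6691] [ 58.729   0.37  260.04    0.005   1.226   0.013]
```

Request:
{"method": "arm_command", "body": {
  "targets": [
    [100,-10,1,30,0.01,0.1,0.01],
    [100,-15,1,60,0.01,0.22,0.01],
    [100,-15,1,90,0.01,0.35,0.01],
    [100,-15,1,120,0.01,0.48,0.01],
    [100,-15,1,150,0.01,0.61,0.01],
    [100,-10,1,180,0.01,0.74,0.01],
    [100,-5,0,205,0.01,0.87,0.01],
    [100,15,0,225,0.01,0.99,0.01],
    [100,40,0,245,0.005,1.11,0.013],
    [100,58,0,260,0.005,1.226,0.013]
  ]
}}

```text
time: 8.05
ee_pos: [0.5766, 0.0067, 0.365]
eef_rot: [0.678, 0.644, -0.253, 0.248]
ft_force: [0.1, 1.0, -0.8]
width: 0.0529
```

```bash
python3 - <<'E'
from tub import *
st,im=shot("scene","c7")
print(st["ee_pos"],st["joint_positions"],R.from_quat(st["eef_rot"]).as_matrix())
p,Rm=rock(*grasp(.034),70);print("to go",rel(st,p+[0,0,.08],Rm))
p,Rm=grasp(-.1);print("back",rel(st,p,Rm))
E
```

```text
[0.5766 0.0067 0.365 ] [ 0.5343  0.3146 -0.229   1.438  -0.7437  1.6362 -1.2639] [[ 0.043   0.9988 -0.0246]
 [ 0.7476 -0.0485 -0.6624]
 [-0.6628  0.0101 -0.7488]]
to go [10.212  1.037 -0.687 -0.    -0.008 -0.016]
back [ 227.496   -2.382 -144.926   -0.01    -1.23    -0.013]
```

View pics/c7.png

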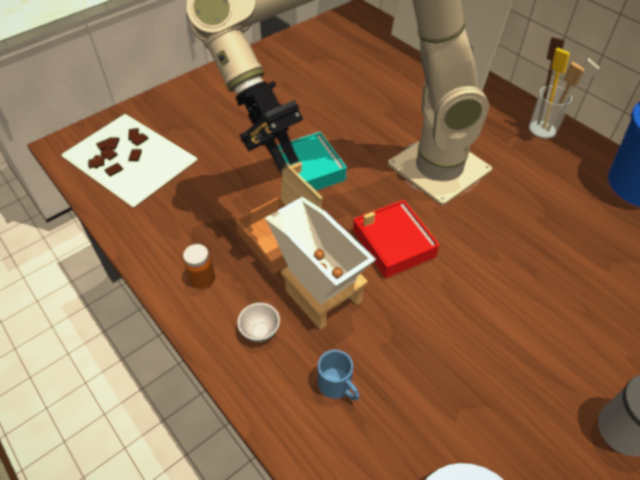

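The end pose is reachable, with wide joint margins (j5 −0.74, j7 −1.26). Going back over the rim.

Request:
{"method": "arm_command", "body": {
  "targets": [
    [100,5,0,-35,0,-0.12,0],
    [100,25,0,-55,0,-0.24,0],
    [100,45,0,-75,0,-0.37,0],
    [100,70,0,-95,0,-0.5,0],
    [100,100,0,-110,0,-0.63,0],
    [100,130,-1,-125,0,-0.76,0],
    [100,160,-1,-140,-0.005,-0.9,-0.005],
    [100,185,-2,-147,-0.01,-1.02,-0.01],
    [100,210,-2,-147,-0.01,-1.14,-0.013],
    [100,227,-2,-145,-0.01,-1.23,-0.013]
  ]
}}

```text
time: 9.1
ee_pos: [0.5861, 0.2783, 0.3211]
eef_rot: [-0.398, -0.387, 0.597, -0.58]
ft_force: [0.7, -0.6, -0.9]
width: 0.0532
```

Request:
{"method": "arm_command", "body": {
  "targets": [
    [100,0,0,0,0,0,0],
    [100,0,0,0,0,0,0]
  ]
}}

```text
time: 9.3
ee_pos: [0.587, 0.276, 0.3219]
eef_rot: [-0.399, -0.388, 0.596, -0.578]
ft_force: [0.4, 0.2, -0.1]
width: 0.0531
```

```bash
python3 - <<'E'
from tub import *
st,im=shot("wrist","w8")
print(st["ee_pos"],st["joint_positions"])
for d in (-.1,-.04,.034):
  p,Rm=grasp(d);print(d,rel(st,p,Rm))
print(proj("wrist",[RIM,RIM-.046*ty,RIM+.046*ty],st))
a=im[120:350,250:480];cv2.imwrite("pics/w8c.png",cv2.resize(a,None,fx=2.5,fy=2.5,interpolation=cv2.INTER_CUBIC))
E
```

```text
[0.587  0.276  0.3219] [-0.4611  0.5585 -0.363   1.0149  0.4699  1.8727 -2.322 ]
-0.1 [ 0.432  0.702  3.146  0.006  0.006 -0.001]
-0.04 [60.431  0.629  2.811  0.006  0.006 -0.001]
0.034 [134.429   0.539   2.398   0.006   0.006  -0.001]
[[318.8422 241.9256]
 [319.3604 168.607 ]
 [318.3632 309.2838]]
```

View pics/w8c.png

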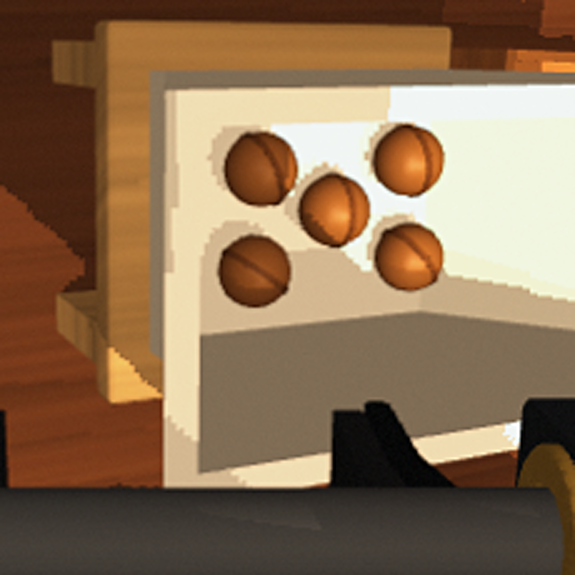

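Request:
{"method": "arm_command", "body": {
  "targets": [
    [100,30,0.5,4,0.006,0.006,0],
    [100,60,0.5,4,0.006,0.006,0],
    [100,85,0.5,4,0.006,0.006,0],
    [100,110,0.5,4,0.006,0.006,0],
    [100,125,0.5,4,0.006,0.006,0],
    [100,134,0.5,4,0.006,0.006,0],
    [100,134,0.5,4,0.006,0.006,0],
    [150,134,0.5,4,0.006,0.006,0],
    [180,134,0.5,4,0.006,0.006,0]
  ],
  "newtons": 15
}}

```text
time: 10.25
ee_pos: [0.5865, 0.222, 0.2023]
eef_rot: [-0.405, -0.388, 0.595, -0.576]
ft_force: [0.4, -0.1, -0.4]
width: 0.0438
```

```bash
python3 - <<'E'
from tub import *
st,im=shot("wrist","w9");st2,im2=shot("side","s9")
print(st["ee_pos"],st["width"],st["ft_force"])
p,Rm=grasp(.034);print(rel(st,p,Rm))
a=im2[120:300,260:440];cv2.imwrite("pics/s9c.png",cv2.resize(a,None,fx=3.2,fy=3.2,interpolation=cv2.INTER_CUBIC))
E
```

```text
[0.5865 0.222  0.2023] 0.0438292426306281 [ 0.446  -0.1037 -0.4104]
[ 3.31  -0.831 -2.105 -0.002 -0.003 -0.004]
```

View pics/w9.png

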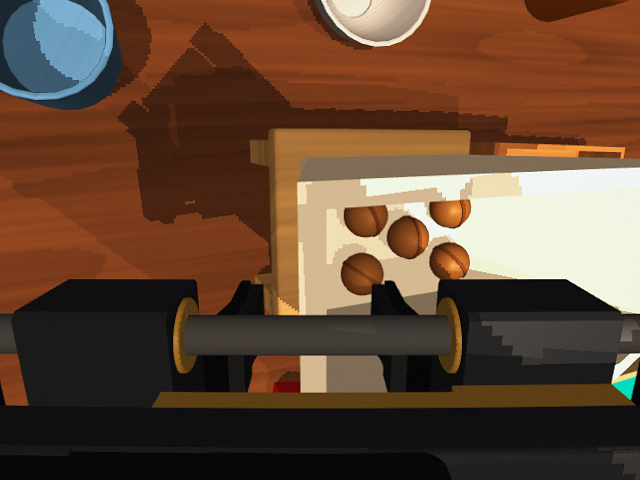

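View pics/s9c.png

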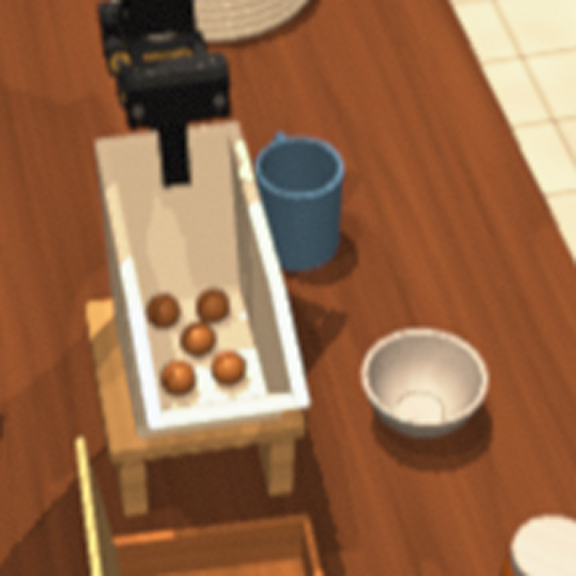

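The inside finger is central on the rear wall, and the wall (columns 300–327 in the wrist view) lies between the fingers (265 and 372). Closing.

Request:
{"method": "arm_command", "body": {
  "targets": [
    [190,3,0,-1.5,0,0,0],
    [210,3,0,-1.5,0,0,0],
    [225,3,0,-1.5,0,0,0],
    [235,3,0,-1.5,0,0,0],
    [255,3,0,-1.5,0,0,0],
    [255,3,0,-1.5,0,0,0],
    [255,3,0,-1.5,0,0,0],
    [255,3,0,-1.5,0,0,0]
  ],
  "newtons": 15
}}

```text
time: 11.15
ee_pos: [0.5862, 0.2216, 0.1978]
eef_rot: [-0.404, -0.388, 0.596, -0.575]
ft_force: [-0.0, 0.6, -0.5]
width: 0.0089
```

Request:
{"method": "arm_command", "body": {
  "targets": [
    [255,0,0,0,0,0,0],
    [255,0,0,0,0,0,0]
  ],
  "newtons": 45
}}

```text
time: 11.35
ee_pos: [0.5862, 0.2216, 0.1978]
eef_rot: [-0.404, -0.388, 0.596, -0.575]
ft_force: [0.4, 1.1, -0.9]
width: 0.0085
```

```bash
cat >arc2.py <<'E'
from tub import *
import sys
# commanded-start frame = current pose; compute arc relative rows about EDGE for given start/end/step
st=read_state();print(st["ee_pos"],st["width"],st["ft_force"],st["torque"])
a0,a1,n=map(float,sys.argv[1:4])
R0=R.from_quat(st["eef_rot"]).as_matrix()
for k in range(1,int(n)+1):
    p,Rm=rock(st["ee_pos"],R0,(a1-a0)*k/n)
    print(a0+(a1-a0)*k/n,rel(st,p,Rm))
E
python3 arc2.py 0 20 10;  python3 - <<'E'
from tub import *
st=read_state();p,Rm=grasp(.034);print(rel(st,p,Rm))
E
```

```text
[0.5862 0.2216 0.1978] 0.008542630831406328 [ 0.3994  1.1388 -0.8862] [ 0.7724 -0.0007  0.1695]
2.0 [-3.688  0.021  5.643  0.     0.035 -0.   ]
4.0 [-7.176  0.042 11.41   0.     0.07  -0.   ]
6.0 [-10.462   0.063  17.296   0.      0.105  -0.   ]
8.0 [-13.539   0.083  23.293   0.      0.14   -0.   ]
10.0 [-16.406   0.103  29.394   0.      0.175  -0.   ]
12.0 [-19.058   0.123  35.591   0.001   0.209  -0.   ]
14.0 [-21.492   0.142  41.877   0.001   0.244  -0.   ]
16.0 [-23.705   0.161  48.244   0.001   0.279  -0.001]
18.0 [-25.695   0.179  54.685   0.001   0.314  -0.001]
20.0 [-27.459   0.196  61.191   0.001   0.349  -0.001]
[-1.033 -0.531 -0.859 -0.002 -0.002 -0.003]
```

The wall is gripped at 8.5 mm, within 1 mm of prediction and with almost no side load. Starting to rock.

Request:
{"method": "arm_command", "body": {
  "targets": [
    [255,-3.5,0,5.5,0,0.035,0],
    [255,-7,0,11.5,0,0.07,0],
    [255,-10.5,0,17.5,0,0.105,0],
    [255,-13.5,0,23.5,0,0.14,0],
    [255,-16.5,0,29.5,0,0.175,0],
    [255,-19,0,35.5,0,0.209,0],
    [255,-21.5,0,42,0,0.244,0],
    [255,-23.5,0,48,0,0.279,0],
    [255,-25.5,0,54.5,0,0.314,0],
    [255,-27.5,0,61,0,0.349,0]
  ]
}}

```text
time: 12.35
ee_pos: [0.5844, 0.1746, 0.2471]
eef_rot: [-0.503, -0.482, 0.516, -0.499]
ft_force: [0.6, 2.1, -1.7]
width: 0.0088
```

```bash
python3 - <<'E'
from h import *
st,im=shot("side","s10")
cv2.imwrite("pics/s10c.png",cv2.resize(im[120:300,260:440],None,fx=3.2,fy=3.2,interpolation=cv2.INTER_CUBIC))
E
python3 arc2.py 20 40 10
```

```text
[0.5853 0.1727 0.2483] 0.008653722725329594 [1.8577 2.8223 0.8187] [1.3726 0.2676 0.0396]
22.0 [-3.628  0.047  5.696  0.     0.035 -0.   ]
24.0 [-7.054  0.094 11.515  0.     0.07  -0.   ]
26.0 [-10.276   0.14   17.45    0.001   0.105  -0.   ]
28.0 [-13.288   0.186  23.494   0.001   0.14   -0.001]
30.0 [-16.088   0.23   29.64    0.001   0.175  -0.001]
32.0 [-18.671   0.274  35.879   0.001   0.209  -0.001]
34.0 [-21.035   0.317  42.205   0.001   0.244  -0.001]
36.0 [-23.177   0.359  48.609   0.002   0.279  -0.001]
38.0 [-25.094   0.399  55.084   0.002   0.314  -0.001]
40.0 [-26.784   0.439  61.623   0.002   0.349  -0.002]
```

View pics/s10c.png

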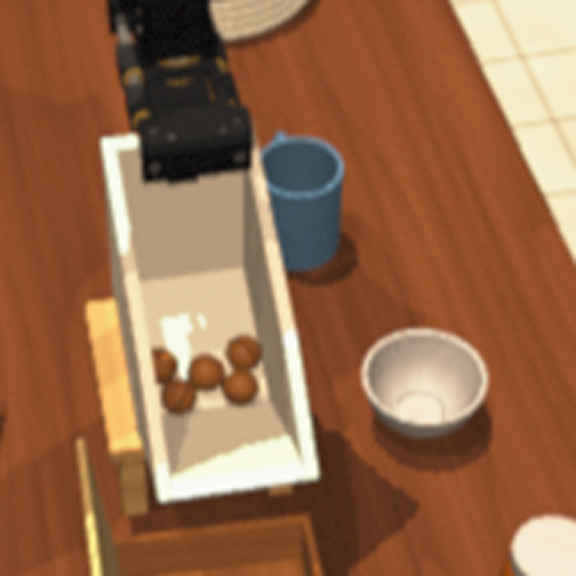

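It's rocking as planned, with low forces and the nuts rolling forward. Continuing to 40°.

Request:
{"method": "arm_command", "body": {
  "targets": [
    [255,-3.5,0,5.5,0,0.035,0],
    [255,-7,0,11.5,0,0.07,0],
    [255,-10.5,0,17.5,0,0.105,0],
    [255,-13.5,0,23.5,0,0.14,0],
    [255,-16,0,29.5,0,0.175,0],
    [255,-19,0,36,0,0.209,0],
    [255,-21,0,42,0,0.244,0],
    [255,-23,0.4,48.5,0,0.279,0],
    [255,-25,0.4,55,0,0.314,0],
    [255,-27,0.4,61.5,0,0.349,0]
  ]
}}

```text
time: 13.4
ee_pos: [0.5827, 0.1142, 0.2768]
eef_rot: [0.585, 0.561, -0.421, 0.408]
ft_force: [0.4, 1.4, 3.2]
width: 0.0091
```

```bash
python3 - <<'E'
from tub import *
st,im=shot("side","s11")
cv2.imwrite("pics/s11c.png",cv2.resize(im[120:360,260:440],None,fx=2.5,fy=2.5,interpolation=cv2.INTER_CUBIC))
p,Rm=rock(*grasp(.034),40);print("vs ideal",p,rel(st,p,Rm))
E
python3 arc2.py 40 58 10
```

```text
vs ideal [0.5818 0.1154 0.2768] [ 0.35  -0.922 -1.085  0.    -0.004 -0.006]
[0.5832 0.1121 0.2773] 0.008668203866669255 [-0.8087  0.9961  9.7268] [1.3685 0.792  0.2132]
41.8 [-3.28   0.037  5.137  0.     0.031 -0.   ]
43.6 [-6.397  0.073 10.375  0.     0.063 -0.   ]
45.4 [-9.349  0.108 15.708  0.001  0.094 -0.   ]
47.2 [-12.131   0.142  21.131   0.001   0.126  -0.   ]
49.0 [-14.741   0.175  26.639   0.001   0.157  -0.   ]
50.8 [-17.178   0.207  32.226   0.001   0.188  -0.   ]
52.6 [-19.437   0.238  37.887   0.002   0.22   -0.001]
54.4 [-21.518   0.267  43.616   0.002   0.251  -0.001]
56.2 [-23.417   0.296  49.407   0.002   0.283  -0.001]
58.0 [-25.134   0.323  55.256   0.002   0.314  -0.001]
```

View pics/s11c.png

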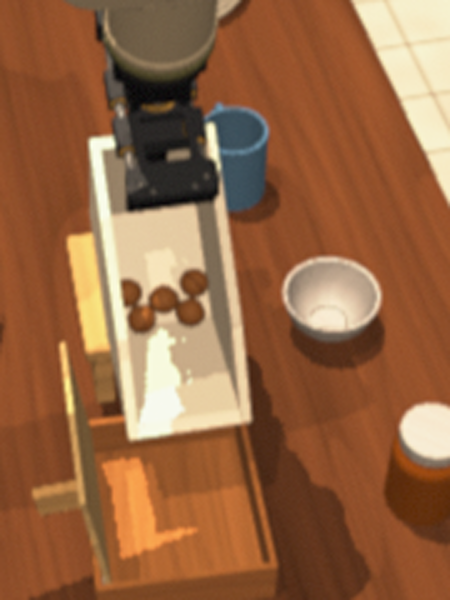

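The nuts have gathered at the foot of the front wall, the lip is over the box, and forces are tiny. I'll go slower from here. By my geometry the lip clears the box wall up to about 66°.

Request:
{"method": "arm_command", "body": {
  "targets": [
    [255,-3,0,5,0,0.031,0],
    [255,-6.5,0,10.5,0,0.063,0],
    [255,-9.5,0,15.5,0,0.094,0],
    [255,-12,0,21,0,0.126,0],
    [255,-14.5,0,26.5,0,0.157,0],
    [255,-16,0,29.5,0,0.173,0],
    [255,-17,0,32,0,0.188,0],
    [255,-18.5,0,35,0,0.204,0],
    [255,-19.5,0,38,0,0.22,0],
    [255,-20.5,0,41,0,0.236,0]
  ]
}}

```text
time: 14.45
ee_pos: [0.5813, 0.0688, 0.2845]
eef_rot: [0.631, 0.604, -0.349, 0.34]
ft_force: [-0.0, 0.3, 12.0]
width: 0.0084
```

```bash
python3 - <<'E'
from tub import *
st,im=shot("side","s12")
cv2.imwrite("pics/s12c.png",cv2.resize(im[120:360,260:440],None,fx=2.5,fy=2.5,interpolation=cv2.INTER_CUBIC))
p,Rm=rock(*grasp(.034),53.5);print("vs ideal",p,rel(st,p,Rm))
E
python3 arc2.py 53.5 60.5 10
```

```text
vs ideal [0.5801 0.0703 0.2843] [ 0.918 -1.187 -1.134  0.002 -0.003 -0.007]
[0.5814 0.0678 0.2844] 0.008874330462377351 [-1.7249 -1.3304 14.0195] [1.2838 0.7418 0.2663]
54.2 [-1.304  0.009  1.987  0.     0.012  0.   ]
54.9 [-2.583  0.018  3.99   0.     0.024  0.   ]
55.6 [-3.838  0.026  6.008  0.     0.037  0.   ]
56.3 [-5.068  0.035  8.041  0.     0.049  0.   ]
57.0 [-6.273  0.043 10.089  0.     0.061  0.   ]
57.7 [-7.453  0.051 12.152  0.001  0.073  0.   ]
58.4 [-8.608  0.059 14.229  0.001  0.086  0.   ]
59.1 [-9.737  0.066 16.32   0.001  0.098  0.   ]
59.8 [-10.841   0.074  18.425   0.001   0.11    0.   ]
60.5 [-11.919   0.081  20.543   0.001   0.122   0.   ]
```

View pics/s12c.png

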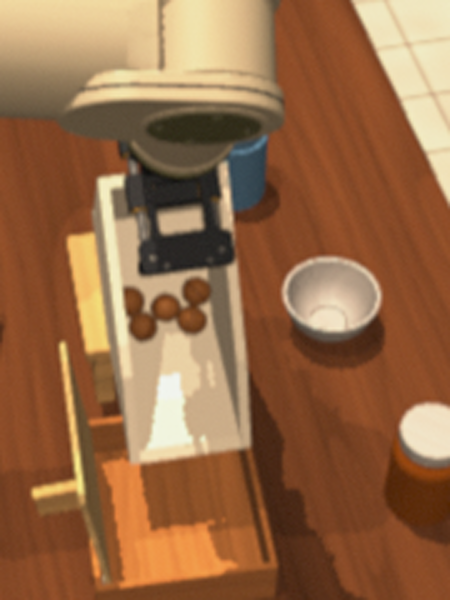

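Request:
{"method": "arm_command", "body": {
  "targets": [
    [255,-1.5,0,2,0,0.012,0],
    [255,-2.5,0,4,0,0.024,0],
    [255,-4,0,6,0,0.037,0],
    [255,-5.5,0,8,0,0.049,0],
    [255,-6.5,0,10,0,0.061,0],
    [255,-8,0,12,0,0.073,0],
    [255,-9,0,14,0,0.086,0],
    [255,-10.5,0,16,0,0.098,0],
    [255,-11.5,0,18,0,0.11,0],
    [255,-12.5,0,20,0,0.122,0]
  ]
}}

```text
time: 15.5
ee_pos: [0.5802, 0.0448, 0.2841]
eef_rot: [0.651, 0.624, -0.31, 0.302]
ft_force: [-1.0, -1.7, 10.0]
width: 0.0085
```

```bash
python3 - <<'E'
from tub import *
st,im=shot("side","s13")
cv2.imwrite("pics/s13c.png",cv2.resize(im[120:360,260:440],None,fx=2.5,fy=2.5,interpolation=cv2.INTER_CUBIC))
p,Rm=rock(*grasp(.034),60.5);print("vs ideal",p,rel(st,p,Rm))
E
python3 arc2.py 60.5 67.5 10
```

```text
vs ideal [0.5793 0.0466 0.2839] [ 1.273 -1.047 -1.234  0.002 -0.002 -0.006]
[0.5803 0.044  0.284 ] 0.008707820505427366 [-0.6923 -2.52   11.105 ] [0.8953 0.5446 0.2622]
61.2 [-1.303  0.007  1.992  0.     0.012  0.   ]
61.9 [-2.581  0.015  3.999  0.     0.024  0.   ]
62.6 [-3.834  0.022  6.022  0.     0.037  0.   ]
63.3 [-5.063  0.029  8.06   0.     0.049  0.   ]
64.0 [-6.267  0.035 10.113  0.     0.061  0.   ]
64.7 [-7.445  0.042 12.181  0.001  0.073  0.   ]
65.4 [-8.599  0.048 14.263  0.001  0.086  0.   ]
66.1 [-9.726  0.054 16.358  0.001  0.098  0.   ]
66.8 [-10.828   0.06   18.468   0.001   0.11    0.   ]
67.5 [-11.904   0.066  20.59    0.001   0.122   0.   ]
```

View pics/s13c.png

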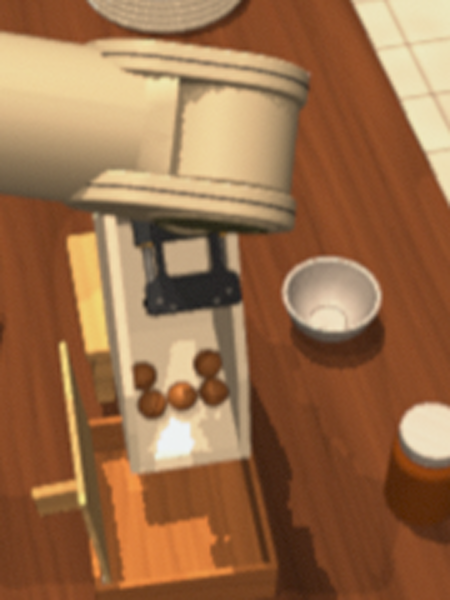

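The nuts are now rolling down the front wall. Holding here while they run, then easing a little further.

Request:
{"method": "arm_command", "body": {
  "targets": [
    [255,0,0,0,0,0,0],
    [255,0,0,0,0,0,0],
    [255,-1.5,0,2,0,0.012,0],
    [255,-1.5,0,2,0,0.012,0],
    [255,-2.5,0,4,0,0.024,0],
    [255,-2.5,0,4,0,0.024,0],
    [255,-4,0,6,0,0.037,0],
    [255,-4,0,6,0,0.037,0],
    [255,-5,0,8,0,0.049,0],
    [255,-5,0,8,0,0.049,0]
  ]
}}

```text
time: 16.55
ee_pos: [0.58, 0.0348, 0.2831]
eef_rot: [0.658, 0.631, -0.295, 0.287]
ft_force: [-1.6, -3.0, 11.7]
width: 0.0083
```

```bash
python3 - <<'E'
from tub import *
st,im=shot("side","s14");_,im2=shot("scene","c14")
cv2.imwrite("pics/s14c.png",cv2.resize(im[120:360,260:440],None,fx=2.5,fy=2.5,interpolation=cv2.INTER_CUBIC))
cv2.imwrite("pics/c14c.png",cv2.resize(im2[130:330,180:400],None,fx=3,fy=3,interpolation=cv2.INTER_CUBIC))
p,Rm=rock(*grasp(.034),63.3);print("vs ideal",p,rel(st,p,Rm))
E
python3 arc2.py 63.3 67.3 6
```

```text
vs ideal [0.5789 0.0371 0.2829] [ 1.631 -1.124 -1.558  0.001 -0.003 -0.007]
[0.58   0.0352 0.2832] 0.00848620960587985 [-0.8345 -2.8667 11.3404] [0.6803 0.486  0.2012]
63.96666666666666 [-1.248  0.005  1.895  0.     0.012  0.   ]
64.63333333333333 [-2.473  0.009  3.804  0.     0.023  0.   ]
65.3 [-3.676  0.013  5.727  0.     0.035  0.   ]
65.96666666666667 [-4.857  0.017  7.664  0.     0.047  0.   ]
66.63333333333333 [-6.015  0.021  9.614  0.     0.058  0.   ]
67.3 [-7.15   0.025 11.578  0.     0.07   0.   ]
```

View pics/s14c.png

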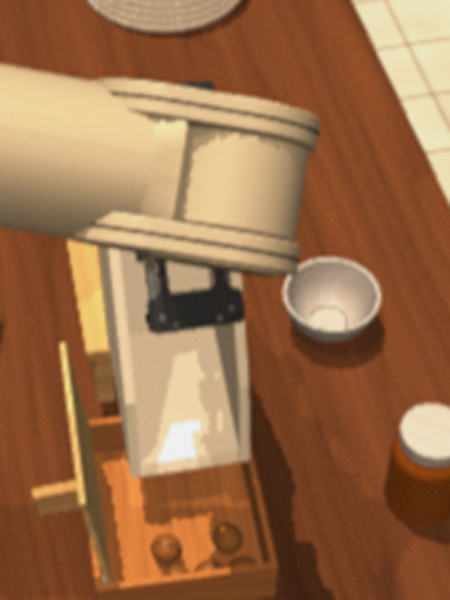

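View pics/c14c.png

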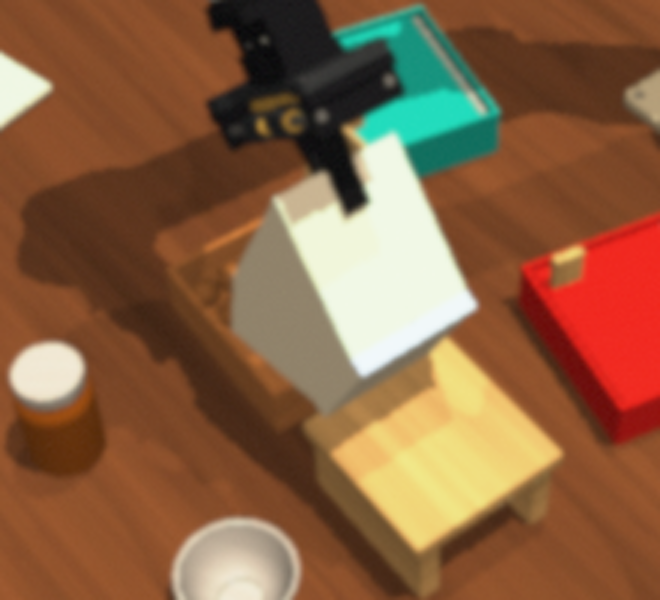

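The nuts have left the tub: two are plain at (165,548) and (228,537), and more sit against the far wall. I'll count properly once the tub is out of the way. Rocking back.

```bash
cat >back.py <<'E'
from tub import *
import sys
st=read_state();print(st["ee_pos"],st["width"],st["ft_force"],st["torque"])
a0,a1,n=map(float,sys.argv[1:4])
g0=(np.array([.5862,.2216,.1978]),R.from_quat([-.404,-.388,.596,-.575]).as_matrix())
p,Rm=rock(*g0,a0);print("dev",rel(st,p,Rm))
for k in range(1,int(n)+1):
    a=a0+(a1-a0)*k/n
    p,Rm=rock(*g0,a); print(round(a,1),rel(st,p,Rm))
E
python3 back.py 63.3 43.3 10
```

```text
[0.58   0.0352 0.2832] 0.00848620960587985 [-0.8345 -2.8667 11.3404] [0.6803 0.486  0.2012]
dev [ 2.469 -0.602 -0.374  0.003  0.    -0.005]
61.3 [ 6.354 -0.617 -5.883  0.003 -0.035 -0.005]
59.3 [ 10.429  -0.634 -11.252   0.003  -0.07   -0.005]
57.3 [ 14.689  -0.652 -16.476   0.003  -0.104  -0.005]
55.3 [ 19.129  -0.672 -21.549   0.003  -0.139  -0.005]
53.3 [ 23.743  -0.693 -26.463   0.003  -0.174  -0.005]
51.3 [ 28.526  -0.715 -31.213   0.002  -0.209  -0.005]
49.3 [ 33.472  -0.739 -35.793   0.002  -0.244  -0.005]
47.3 [ 38.574  -0.765 -40.198   0.002  -0.279  -0.005]
45.3 [ 43.827  -0.791 -44.422   0.002  -0.314  -0.005]
43.3 [ 49.225  -0.819 -48.46    0.002  -0.349  -0.005]
```

Request:
{"method": "arm_command", "body": {
  "targets": [
    [255,4,0,-5.5,0,-0.035,0],
    [255,8.5,0,-11,0,-0.07,0],
    [255,13,0,-16.5,0,-0.104,0],
    [255,17.5,0,-21.5,0,-0.139,0],
    [255,22.5,0,-26.5,0,-0.174,0],
    [255,27.5,-0.5,-31,0,-0.209,0],
    [255,32.5,-0.5,-35.5,0,-0.244,0],
    [255,37.5,-0.5,-40,0,-0.279,0],
    [255,43,-0.5,-44.5,0,-0.314,0],
    [255,48.5,-0.5,-48.5,0,-0.349,0]
  ]
}}

```text
time: 17.65
ee_pos: [0.5824, 0.1047, 0.2793]
eef_rot: [0.597, 0.571, -0.404, 0.393]
ft_force: [-0.4, 0.6, 9.9]
width: 0.0087
```

```bash
python3 - <<'E'
from h import *
st,im=shot("side","s15")
cv2.imwrite("pics/s15c.png",cv2.resize(im[120:360,260:440],None,fx=2.5,fy=2.5,interpolation=cv2.INTER_CUBIC))
E
python3 back.py 43.3 23.3 10
```

```text
[0.5819 0.1069 0.279 ] 0.008667463088315435 [ 1.2656 -0.0827  7.406 ] [-0.6776 -0.0855 -0.1678]
dev [-0.399  0.123  2.819  0.005  0.004 -0.005]
41.3 [ 3.469  0.118 -2.702  0.005 -0.031 -0.005]
39.3 [ 7.527  0.111 -8.084  0.005 -0.066 -0.005]
37.3 [ 11.77    0.102 -13.322   0.005  -0.101  -0.005]
35.3 [ 16.194   0.091 -18.408   0.004  -0.136  -0.005]
33.3 [ 20.793   0.078 -23.337   0.004  -0.171  -0.005]
31.3 [ 25.56    0.064 -28.102   0.004  -0.206  -0.005]
29.3 [ 30.491   0.048 -32.698   0.004  -0.241  -0.005]
27.3 [ 35.58    0.031 -37.12    0.004  -0.276  -0.005]
25.3 [ 40.819   0.012 -41.361   0.004  -0.311  -0.005]
23.3 [ 46.204  -0.009 -45.416   0.004  -0.346  -0.005]
```

View pics/s15c.png

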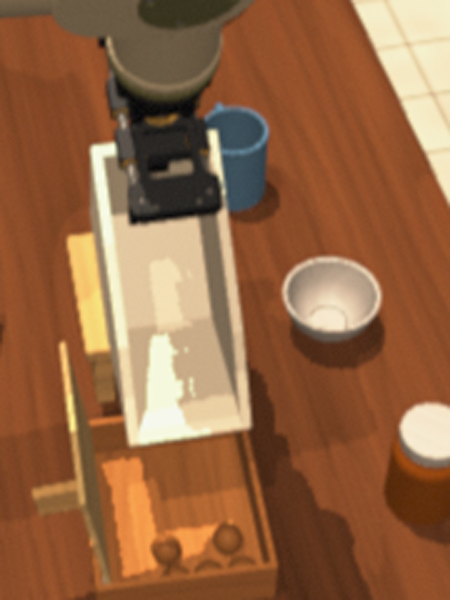

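The tub is empty, and five nuts show at the box's far wall: two at (165,550) and (228,540), and three tops at (172..237, 567).

Request:
{"method": "arm_command", "body": {
  "targets": [
    [255,3.5,0,-4.5,0,-0.033,0],
    [255,7.5,0,-10,0,-0.067,0],
    [255,12,0,-15,0,-0.102,0],
    [255,16,0,-20,0,-0.137,0],
    [255,21,0,-24.5,0,-0.172,0],
    [255,25.5,0,-29.5,0,-0.207,0],
    [255,30.5,0,-34,0,-0.242,0],
    [255,35.5,0,-38,0,-0.277,0],
    [255,41,0,-42,0,-0.312,0],
    [255,46,0,-46,0,-0.346,0]
  ]
}}

```text
time: 18.7
ee_pos: [0.5845, 0.1659, 0.253]
eef_rot: [0.518, 0.496, -0.5, 0.485]
ft_force: [1.4, 5.0, 7.8]
width: 0.0089
```

```bash
python3 back.py 23.3 5.3 9;python3 back.py 23.3 0 1
```

```text
[0.5845 0.1659 0.253 ] 0.008878472929755861 [1.3651 4.9805 7.7946] [ 0.9099  0.2368 -0.0638]
dev [ 0.645 -0.384 -0.01   0.001 -0.004 -0.006]
21.3 [ 4.553 -0.414 -5.502  0.001 -0.039 -0.006]
19.3 [  8.651  -0.446 -10.854   0.001  -0.074  -0.006]
17.3 [ 12.932  -0.479 -16.061   0.001  -0.109  -0.006]
15.3 [ 17.393  -0.513 -21.114   0.001  -0.143  -0.006]
13.3 [ 22.028  -0.549 -26.009   0.     -0.178  -0.006]
11.3 [ 26.83   -0.586 -30.739   0.     -0.213  -0.006]
9.3 [ 31.795  -0.624 -35.299   0.     -0.248  -0.006]
7.3 [ 36.916  -0.663 -39.682  -0.     -0.283  -0.006]
5.3 [ 42.186  -0.704 -43.884  -0.     -0.318  -0.006]
[0.5845 0.1659 0.253 ] 0.008878472929755861 [1.3651 4.9805 7.7946] [ 0.9099  0.2368 -0.0638]
dev [ 0.645 -0.384 -0.01   0.001 -0.004 -0.006]
0.0 [ 56.83   -0.816 -54.105  -0.001  -0.411  -0.005]
```

Request:
{"method": "arm_command", "body": {
  "targets": [
    [255,4.5,0,-5.5,0,-0.037,0],
    [255,8.5,0,-11,0,-0.072,0],
    [255,13,0,-16,0,-0.107,0],
    [255,17.5,0,-21,0,-0.141,0],
    [255,22,0,-26,0,-0.176,0],
    [255,27,-0.5,-30.5,0,-0.211,0],
    [255,32,-0.5,-35,0,-0.246,0],
    [255,37,-0.5,-39.5,0,-0.281,0],
    [255,42,-0.5,-44,0,-0.316,0],
    [255,45,-0.5,-46,0,-0.333,0]
  ]
}}

```text
time: 19.7
ee_pos: [0.5857, 0.2144, 0.2081]
eef_rot: [-0.428, -0.41, 0.578, -0.561]
ft_force: [2.6, 8.8, 8.7]
width: 0.0086
```

```bash
python3 back.py 4.3 0 5
```

```text
[0.5857 0.2144 0.2081] 0.00857847889648582 [2.6225 8.7947 8.7456] [ 1.0821 -0.2411  0.229 ]
dev [-0.921  0.226  1.631  0.001 -0.004 -0.005]
3.4 [ 0.736  0.215 -0.747  0.001 -0.019 -0.005]
2.6 [ 2.428  0.204 -3.101  0.001 -0.034 -0.005]
1.7 [ 4.155  0.193 -5.429  0.001 -0.049 -0.005]
0.9 [ 5.917  0.181 -7.73   0.001 -0.064 -0.005]
0.0 [  7.714   0.169 -10.005   0.001  -0.079  -0.005]
```

Request:
{"method": "arm_command", "body": {
  "targets": [
    [255,1.5,0,-2,0,-0.017,0],
    [255,3,0,-4,0,-0.033,0],
    [255,4.5,0,-6,0,-0.048,0],
    [255,6,0,-8,0,-0.064,0],
    [255,7.5,0,-9.5,0,-0.077,0],
    [255,7.5,0,-9.5,0,-0.077,0]
  ]
}}

```text
time: 20.3
ee_pos: [0.5858, 0.2215, 0.1981]
eef_rot: [-0.406, -0.389, 0.594, -0.576]
ft_force: [0.8, 10.9, 5.3]
width: 0.0089
```

```bash
python3 - <<'E'
from h import *
st,im=shot("side","s16");_,im2=shot("scene","c16")
cv2.imwrite("pics/s16c.png",cv2.resize(im[140:360,270:450],None,fx=2.7,fy=2.7,interpolation=cv2.INTER_CUBIC))
cv2.imwrite("pics/c16c.png",cv2.resize(im2[180:330,220:400],None,fx=4,fy=4,interpolation=cv2.INTER_CUBIC))
E
python3 back.py 0 0 1
```

```text
[0.5858 0.2213 0.1982] 0.008741934255596141 [ 1.6082 11.1368  4.7073] [ 2.1963 -0.0147  0.2307]
dev [ 0.265  0.381 -0.391  0.001 -0.004 -0.004]
0.0 [ 0.265  0.381 -0.391  0.001 -0.004 -0.004]
```

View pics/s16c.png

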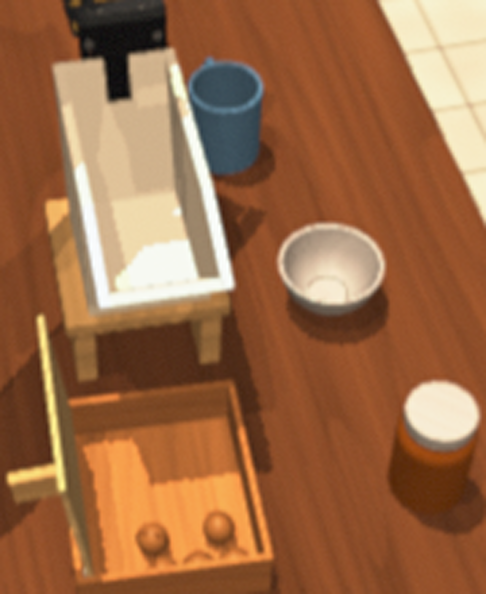

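View pics/c16c.png

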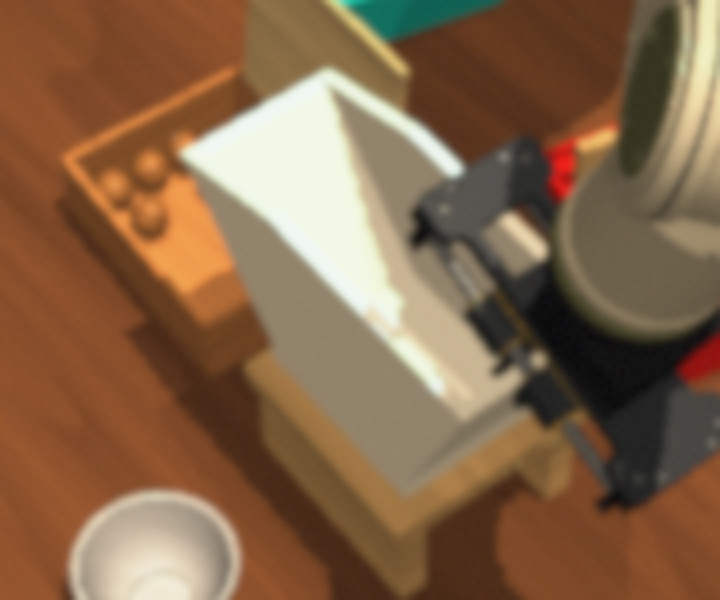

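The tub is back at the same pixels as before: lip at (97..232, 300) and rear rim at (54..175, 57). Easing the grip, then opening.

Request:
{"method": "arm_command", "body": {
  "targets": [
    [255,0,0,0,0,0,0],
    [255,0,0,0,0,0,0],
    [255,0,0,0,0,0,0]
  ],
  "newtons": 5
}}

```text
time: 20.7
ee_pos: [0.5858, 0.2212, 0.1981]
eef_rot: [-0.406, -0.389, 0.594, -0.576]
ft_force: [1.0, 10.1, 3.6]
width: 0.0093
```

Request:
{"method": "arm_command", "body": {
  "targets": [
    [200,0,0,0,0,0,0],
    [170,0,0,0,0,0,0],
    [140,0,0,0,0,0,0],
    [120,0,0,0,0,0,0],
    [120,0,0,0,0,0,0],
    [120,0,0,0,0,0,0]
  ]
}}

```text
time: 21.3
ee_pos: [0.5855, 0.2182, 0.1969]
eef_rot: [-0.404, -0.387, 0.596, -0.575]
ft_force: [0.7, -0.2, 0.3]
width: 0.0438
```

```bash
python3 - <<'E'
from h import *
st,im=shot("wrist","w17");print(st["ee_pos"],st["width"],st["ft_force"],st["torque"])
E
```

```text
[0.58552742 0.21816828 0.19687991] 0.043814462643828336 [ 0.70752441 -0.18562322  0.34180474] [0.49844121 0.08938374 0.00222349]
```

View pics/w17.png

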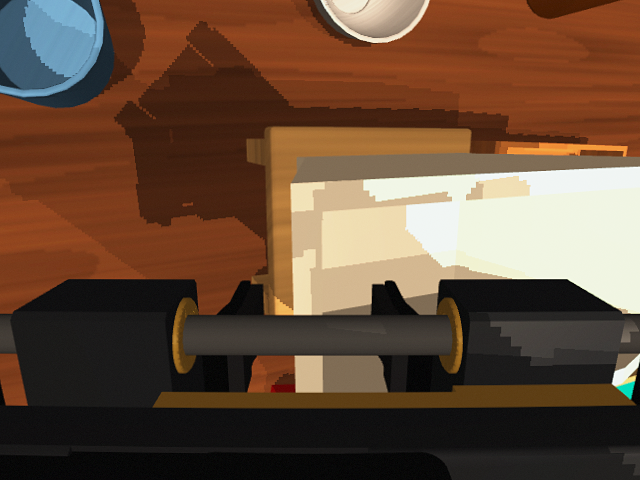

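The fingers are clear of the wall on both sides (wall at columns 293–322, fingers at 265 and 372), and the force is zero. Withdrawing along the wall.

Request:
{"method": "arm_command", "body": {
  "targets": [
    [120,-15,0,-2,0,0,0],
    [120,-35,0,-3,0,0,0],
    [120,-60,0,-3,0,0,0],
    [120,-90,0,-3,0,0,0],
    [120,-130,0,-3,0,0,0],
    [120,-160,0,-15,0,0,0],
    [120,-180,0,-30,0,0,0],
    [120,-180,0,-30,0,0,0],
    [120,-180,0,-30,0,0,0]
  ]
}}

```text
time: 22.25
ee_pos: [0.5883, 0.3141, 0.353]
eef_rot: [-0.404, -0.388, 0.596, -0.576]
ft_force: [0.4, -0.9, -0.3]
width: 0.0462
```

```bash
python3 - <<'E'
from h import *
st,im=shot("side","s18");_,im2=shot("scene","c18")
print(st["ee_pos"],st["ft_force"],st["time"])
a=cv2.imread("pics/s5.png").astype(int);
cv2.imwrite("pics/s18c.png",cv2.resize(im[140:360,270:450],None,fx=2.7,fy=2.7,interpolation=cv2.INTER_CUBIC))
cv2.imwrite("pics/c18c.png",cv2.resize(im2[180:330,220:400],None,fx=4,fy=4,interpolation=cv2.INTER_CUBIC))
E
```

```text
[0.58832231 0.31412014 0.35296405] [ 0.4075417  -0.88715121 -0.26240294] 22.25
```

View pics/s18c.png

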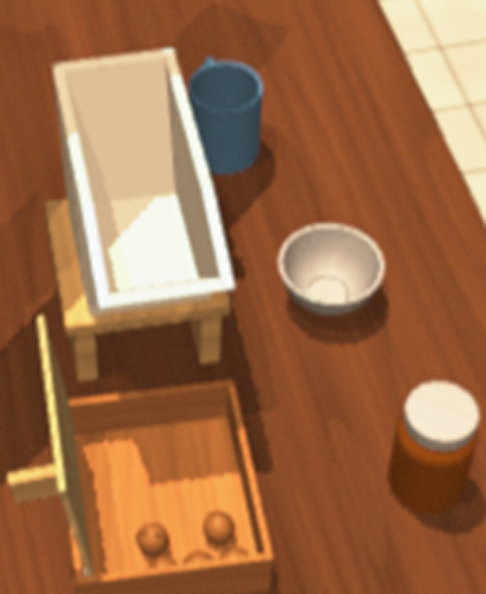

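View pics/c18c.png

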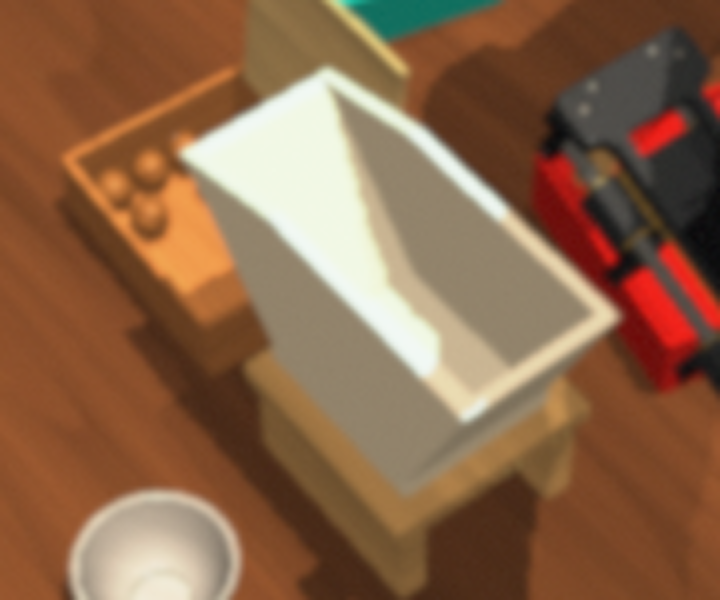

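```bash
python3 - <<'E'
from h import *
np.set_printoptions(precision=1,suppress=True)
f=lambda L,s,o:np.array(L)/s+o
y=np.radians(85.8);ex=np.array([np.cos(y),np.sin(y)]);ey=np.array([-ex[1],ex[0]])
for n,uv in (("side",f([(152,540),(217,528)],2.7,[270,140])),("scene",f([(148,213),(115,187),(150,167),(183,145)],4,[220,180]))):
  d=ray(n,uv,.019)[:,:2]-[.5553,-.0936]; print(n,1000*np.c_[d@ex,d@ey])
E
```

```text
side [[-39.1  12. ]
 [-35.2 -44.4]]
scene [[-35.8 -45.2]
 [-69.2 -51.5]
 [-70.5 -22.1]
 [-74.2   7.6]]
```

Five separate nuts all lie at floor height inside the walls, the tub is flat and the flap is up. Handing in.

```bash
python3 -c "
from bench import *
print(read_state()['joint_vel'],read_state()['time']);print(close_job())"
```

```text
[ 0.01231859 -0.00597963  0.00215371  0.00708305  0.00016113 -0.00089921
 -0.00018271] 22.35
the job is handed in; nothing more can be done
None
```

I finished the task and handed it in at about 22 s of the 72 s allowed; the hand-in reports no verdict. I swung the flap up by its fin to about 95°. Then I pinched the tub's rear wall, rocked the tub about its front base edge to about 63° to pour the nuts, rocked it back along the same arc and let go.

**Last checks:**
- **Walnuts:** all five are on the box floor inside the walls, at box positions of about (-37,-45), (-39,12), (-69,-51), (-70,-22) and (-74,8) mm. The last was partly hidden, and -74 is about 3 mm nearer the wall than a nut can sit, so that value is a few mm off.
- **Tub:** it is empty, and its corners are at the same pixels as before in both views, so it moved by at most a few mm. I did not measure its final tilt separately.
- **Flap and bystanders:** the flap is still upright, and the jar, mug and bowl have not visibly moved.
- **Gripper:** it was withdrawn clear of the tub, with the force reading near zero.

**Two small disagreements:** the two camera views placed the tub 2 to 3 mm apart. While rocking, the tool pressed down on the tub with 10 to 14 N from the small arc error, but the base edge never showed signs of lifting.

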